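# Walk the granite cold block up to its stop

### The arm

A 6-joint arm with a two-finger parallel gripper is mounted at the origin on a cart in front of the work surface, level with it; the furniture and walls round the work are solid. World frame = base frame: x ahead of the robot, y to its left, z up, the work surface at z = 0. Lengths are in mm, angles in degrees, forces in N, time in s.
With the tool pointing down it reaches from about 350 to 850 mm from the base axis. Payload 8.1 kg.
Tool frame: the origin (TCP) lies at the very end of the fingers, on their centre line; the grasp point (between the pads) lies 19 mm behind it (r.grip_depth is the distance from the TCP to the grasp point, in mm); z points along the fingers, y is the direction in which the jaws open and shut (so a half turn about z gives the same grasp; the last joint's range is limited). The gripper opens to 85 mm and grips with 20 to 120 N. Pads are 22 mm wide; open, the fingers measure 114 mm over their backs; the gripper's body (76 mm by 85 mm) begins 54 mm behind the grasp point. The pads swing forward as they close: fully open they stand 13 mm farther back than shut.
Start: joints at [-71.356, 7.471, 85.268, -0, 87.261, -4.893], TCP at [239.626, -550.077, 231.292] pointing down, gripper open.
Joint ranges: [-169.43, 169.43], [-51.17, 129.36], [1.28, 143.12], [-76.62, 256.62], [0, 156.53], [-152.29, 152.29]. Speed limits (degrees/s): [136.94, 136.94, 159.86, 180, 180, 180].

### API

Orientations are given as [roll, pitch, yaw] about the fixed x, y, z axes, in that order (R = Rz(yaw) Ry(pitch) Rx(roll)).
In Python, from bench import status, viewer, hand_in, r gives the robot as it stands.
- The arm moves only by the shell command python3 -m crank 'ROWS' [OPENING] [FORCE]. ROWS is a JSON object of lists of equal length, an entry for each row: "slide": the shift along the tool's x, y, z in m, a list of three; "twist": the turn about the tool's z in rad. A call has 1 to 8 rows; each row shifts and turns the commanded pose from where the row before left it, along the tool's axes as they then stand; what a row does not reach is not made up. A row lasts 1/10 s, in which the tool goes at most 50 mm and 8.59 degrees, less where a joint would pass 70% of its speed; a pose out of reach is approached as far as the arm can. A call with a gripper value outside its range is refused whole. OPENING is the closure, from 0 (fully open) to 1 (shut), set as the call begins (- or left out, the last holds). The fingers move at their own pace and stop on an object; FORCE is the grip in N (left out, the last holds). Time passes only in rows, so rows that do not move let the fingers close. It gives the time, the measured TCP pose, the force and the opening at its end, in the units of the state.
- status.sense(): the state, without advancing time (a new reading comes with each control period).
- viewer.snapshot(name): name is "scene" or "side" or "wrist"; returns a dict with "img" (420x560x3 uint8, red, green, blue), "fx", "fy", "cx", "cy" (pixels), "R" (3x3) and "t" (3): a world point X has camera coordinates R X + t; the wrist camera has in their place "hand_eye" (4x4, takes a point from camera to tool coordinates, whose origin is the TCP and whose axes are the flange's). Camera axes: x right, y down, z forward; pixel columns grow to the right and rows downward; lengths in mm; the calibration is good to about 2 mm. A picture is of the moment at which its call begins: read the wrist's pose just before it. There is no depth.
- hand_in(): hands the job in, once; it reports no verdict.
The state is a dict: "time": time; "joint_pos": joint angles; "qd": joint speeds; "joint_efforts": joint torques, N m; "tool_pos": TCP position; "tcp_rot": TCP orientation; "ft_force": force on the tool from outside, world axes, zero at the start; "wrist_torque": the same for the moment, N m; "finger_gap": finger opening in mm.
Only numpy, scipy, OpenCV 4.12 (cv2) and the standard library are available. Lean on these libraries where they do the work, as an engineer would, in place of code of your own. Each camera call takes 0.05 s, during which the arm holds its last target.

### The job

Walk the heavy granite cold block forward over the table, pushing near its two back corners in turn so that it swings ahead, until its front is right up to the two rubber bumpers of the wooden stop, between the stop's two arms; finish by pressing it gently but firmly home, first against the left bumper and then against the right one, and leave it resting flush at both. Never push the block harder than 18 N (a straight shove that slides the whole block takes more than that), and do not lift or tip it. The two jam tubs must ride along on top of it, and leave the honey jar, pepper shaker and sugar caddy where they stand.

Things in the scene. Friction and masses are not known exactly. Their poses are not given: they have to be found in the camera images.
- cold_block: loose heavy block, pale stone on a dark wooden plinth of the same outline, 84 mm (its x, forward) x 186 mm (its y) x 62 mm high, 2.7 to 2.9 kg, on four 4 mm rubber feet centred at x = 24 and -16, y = +-83 mm; its back is the grey push bar. Origin on the table under its centre; x forward to the stop, y left, z up. Its front starts 60 to 75 mm short of the bumpers, turned up to 0.1 rad
- front_left (a point): point on the block's front face, 55 mm left of its middle, 24 mm above the table (opposite the left bumper)
- front_right (a point): point on the block's front face, 55 mm right of its middle, 24 mm above the table (opposite the right bumper)
- back_left (a point): the block's back left upright edge, 24 mm above the table. A forward push near a back edge (80 mm from the block's middle line) of about 9 to 15 N swings the block round a point near its other side; it moves only as far as it is pushed
- back_right (a point): the block's back right upright edge, 24 mm above the table. (A push in the middle of the back face must reach about 19 to 24 N, depending on the friction, before the whole block slides)
- push_bar (a joint): how far (m) the grey push bar, the whole back of the block (186 mm wide, 8 to 54 mm above the table, its outer face at block x = -42 mm), is pressed in: 0 untouched, stop at 0.006; it slides straight forward into the block against springs, about 4 N for each mm, and comes back out when let go. Push it below 40 mm height so that the block does not tip
- stop_rail: fixed wooden stop, a U open to the robot, all 36 mm high: a rail along its y, 264 mm long, from x = 12 to 36 mm; at its ends 14 mm thick arms from x = -46 to 34 mm, inner faces at y = +-118 mm. Origin on the table, midway between the bumpers in the plane of their faces; x points into the rail (the block's way), y left, z up
- bumper_left: fixed hard rubber bumper on the rail, a black stub 22 mm across that stands 12 mm out of the rail; origin at the centre of its front face (stop_rail x = 0, y = +55 mm, z = 24 mm). Stiff: it gives far less than 1 mm
- bumper_right: the like bumper at stop_rail x = 0, y = -55 mm, z = 24 mm
- orange_tub: jam tub with orange sides, 37 x 50 x 16 mm, loose on top of the block (top 62 mm above the table), left front; origin at the centre of its underside
- purple_tub: jam tub with purple sides, 37 x 50 x 16 mm, loose on top of the block, right front; origin at the centre of its underside
- honey_jar: honey jar with dark lid, 65 mm across, 86 mm high, beyond the rail of the stop; origin at the centre of its underside; leave alone
- pepper_shaker: shaker with grey cap, 44 mm across, 90 mm high, behind the block, nearer the robot; origin at the centre of its underside; leave alone
- sugar_caddy: black caddy with paper packets, 52 x 66 x 71 mm, behind the block, farther left; origin at the centre of its underside; leave alone. (Beyond it stands a fixed tall tea jar: x = 0.53 to 0.68, y = -0.21 to -0.05, 0.40 m high; its tap reaches out to x = 0.46 at y = -0.13, 0.13 to 0.20 m above the table)
Not all that is in view belongs to the job. Leave any blue or pink look-alike of the purple_tub alone.

How it is judged:
By the outcome, as a careful person would: the job done as asked, in the order asked, and still so for the second after the job is handed in, with the robot touching nothing.
It also fails if it takes over 72 s, if anything falls off the work surface, if the arm or the gripper's body presses on something with over 40 N, if the wrist force passes 120 N, or if a joint passes its speed limit or range.

## Working session

There is one attempt and no reset: what is moved stays moved. The work goes in short steps, Python scripts to look and compute and a shell command to move; the robot and the scene stay as the last step left them, time stands still between calls to the robot, and variables do not carry over. Pictures are saved under pics/ and viewed, and the job is handed in when it is done.

```bash
ls; mkdir -p pics; python3 - <<'E'
from bench import status, viewer, r
import cv2
print(status.sense())
for n in ("scene","side","wrist"):
    s=viewer.snapshot(n); cv2.imwrite(f"pics/{n}0.png",cv2.cvtColor(s["img"],cv2.COLOR_RGB2BGR))
    print(n,{k:v for k,v in s.items() if k!="img"})
E
```

```text
pics
{'time': 0.0, 'joint_pos': array([-7.13549876e+01,  7.51547072e+00,  8.53286304e+01, -6.36046164e-04,
        8.72619082e+01, -4.89064251e+00]), 'qd': array([ 0.11487891,  0.06550423,  0.00319532, -0.03676858, -0.00124493,
       -0.03108217]), 'joint_efforts': array([-1.21692432e-03, -5.69410014e+01, -5.00547945e+01, -5.39226057e-04,
        1.47797138e-02,  3.97405313e-05]), 'tool_pos': array([ 239.4562825 , -549.54954219,  230.24687361]), 'tcp_rot': array([-1.79894322e+02, -8.40478790e-03,  2.35356782e+01]), 'ft_force': array([ 0.03519511, -0.09373676,  0.15058745]), 'wrist_torque': array([ 0.02014754, -0.00246394, -0.04297463]), 'finger_gap': 85.33786594366224}
scene {'fx': 397.69171239050394, 'fy': 397.69171239050394, 'cx': 272.8715945783395, 'cy': 209.5275857385288, 'R': array([[ 0.7865313 , -0.61723049,  0.0198756 ],
       [-0.41735854, -0.55500727, -0.71956847],
       [ 0.4551707 ,  0.55766787, -0.694137  ]]), 't': array([-620.17310116,   54.41411898,  988.9157379 ])}
side {'fx': 527.1003579355662, 'fy': 527.1003579355662, 'cx': 284.62553188933146, 'cy': 213.86983219944193, 'R': array([[ 0.88853692, -0.45868189, -0.0106331 ],
       [-0.23726194, -0.43952959, -0.86632587],
       [ 0.39269442,  0.77228535, -0.49936603]]), 't': array([-639.04895645,   39.83630857, 1260.70733413])}
wrist {'fx': 310.40547709937454, 'fy': 310.40547709937454, 'cx': 276.92073386234887, 'cy': 210.10430486174798, 'hand_eye': array([[ 7.35614334e-04, -9.62759146e-01, -2.70359550e-01,
         6.91141874e+01],
       [ 9.99999619e-01,  5.80889253e-04,  6.52307686e-04,
        -4.56504619e-01],
       [-4.70966234e-04, -2.70359927e-01,  9.62759206e-01,
        -1.43286236e+02],
       [ 0.00000000e+00,  0.00000000e+00,  0.00000000e+00,
         1.00000000e+00]])}
```

View pics/scene0.png

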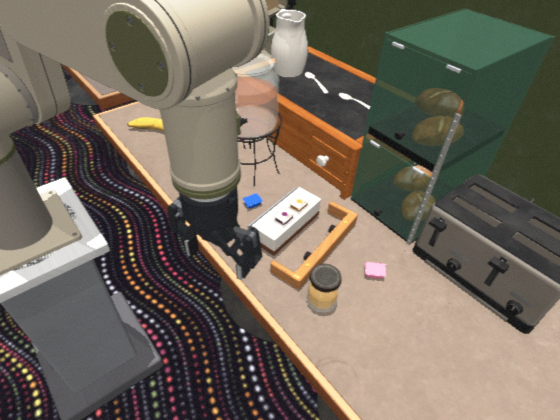

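View pics/side0.png

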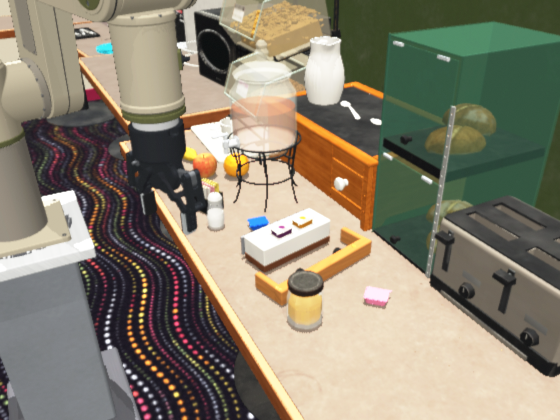

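View pics/wrist0.png

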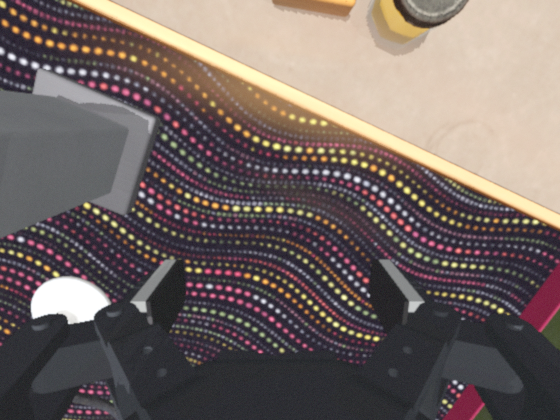

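The block sits in the middle of the scene view (~285,218) with the stop at ~(320,245), and the pepper shaker at (215,210) in the side view. I'll crop for precise corners.

```bash
cat > h.py <<'E'
import numpy as np, cv2
from bench import status, viewer
def ray(s,u,v):
    d=np.array([(u-s["cx"])/s["fx"],(v-s["cy"])/s["fy"],1.]); R=np.array(s["R"]);t=np.array(s["t"])
    return -R.T@t, R.T@d
def onz(s,u,v,z):
    o,d=ray(s,u,v); return o+d*(z-o[2])/d[2]
def proj(s,X):
    c=np.array(s["R"])@np.array(X,float)+s["t"]; return c[:2]/c[2]*[s["fx"],s["fy"]]+[s["cx"],s["cy"]]
def wsnap():
    st=status.sense(); s=viewer.snapshot("wrist")
    from scipy.spatial.transform import Rotation as Ro
    T=np.eye(4);T[:3,:3]=Ro.from_euler("xyz",st["tcp_rot"],degrees=True).as_matrix();T[:3,3]=st["tool_pos"]
    C=T@s["hand_eye"]; s["R"]=C[:3,:3].T; s["t"]=-s["R"]@C[:3,3]; return s,st
def crop(s,name,x0,y0,x1,y1,k):
    im=cv2.cvtColor(s["img"][y0:y1,x0:x1],cv2.COLOR_RGB2BGR); cv2.imwrite(f"pics/{name}.png",cv2.resize(im,None,fx=k,fy=k,interpolation=cv2.INTER_CUBIC))
E
python3 - <<'E'
from h import *
s=viewer.snapshot("side"); crop(s,"side1",170,150,380,300,3.8)
s=viewer.snapshot("scene"); crop(s,"scene1",180,150,380,300,3.9)
E
```

```text
(no output)
```

View pics/side1.png

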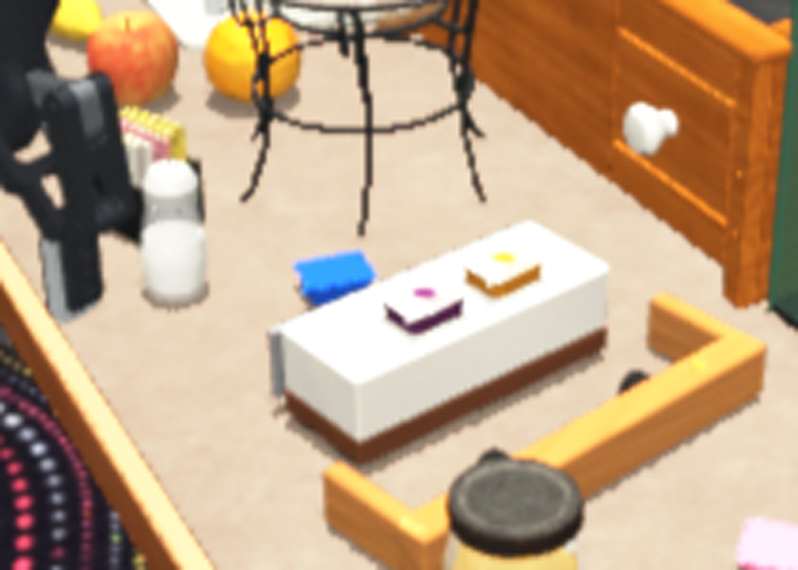

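View pics/scene1.png

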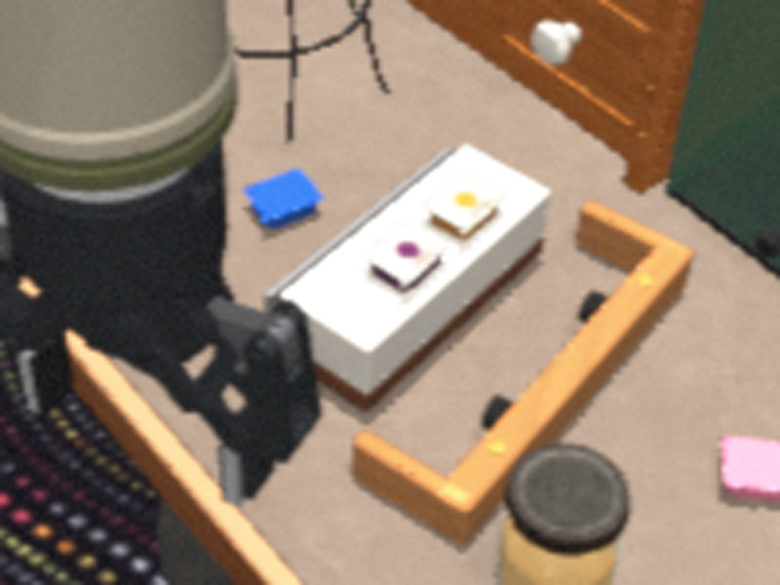

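```bash
cat > m1.py <<'E'
from h import *
S={n:viewer.snapshot(n) for n in("scene","side")}
def P(n,u,v,z):
    x0,y0,k=(180,150,3.9) if n=="scene" else (170,150,3.8)
    return onz(S[n],x0+u/k,y0+v/k,z)[:2].round(1)
for nm,n,u,v,z in [("blk FL","scene",550,193,62),("blk BL","scene",465,147,62),("blk FR","scene",367,348,62),
 ("blk FL","side",608,268,62),("blk BL","side",530,222,62),("blk FR","side",358,385,62),("blk BR","side",285,330,62),
 ("armL tip in","scene",580,212,36),("armL tip out","scene",590,203,36),("outL","scene",692,250,36),("armR tip in","scene",366,433,36),("armR tip out","scene",354,442,36),("outR","scene",464,506,36),
 ("armLtip out","side",658,295,36),("outL","side",766,347,36),("armR tip out","side",326,471,36),
 ("bumpL top","scene",585,300,35),("bumpR top","scene",488,403,35),
 ("pepper base","side",176,292,0),("honey base?","scene",565,600,0)]:
    print(nm,n,P(n,u,v,z))
E
python3 m1.py
```

```text
blk FL scene [ 623.3 -405.4]
blk BL scene [ 608.9 -337.9]
blk FR scene [ 445.8 -439.2]
blk FL side [ 625.  -402.4]
blk BL side [ 612.1 -333.5]
blk FR side [ 444.8 -443.3]
blk BR side [ 432.4 -375.1]
armL tip in scene [ 648.1 -411.9]
armL tip out scene [ 659.6 -409.6]
outL scene [ 681.3 -481.8]
armR tip in scene [ 419.7 -472.3]
armR tip out scene [ 410.2 -473.3]
outR scene [ 431.2 -545.2]
armLtip out side [ 658.3 -406.2]
outL side [ 681.5 -482.9]
armR tip out side [ 411.8 -472.3]
bumpL top scene [ 595.2 -471.6]
bumpR top scene [ 491.2 -497.4]
pepper base side [ 426.1 -210.2]
honey base? scene [ 453.2 -608.5]
```

```bash
python3 -m crank '{"slide":[[0,0,0],[0,0,0],[0,0,0],[0,0,0],[0,0,0],[0,0,0],[0,0,0],[0,0,0]],"twist":[-0.14,-0.14,-0.14,-0.14,-0.14,-0.14,-0.14,-0.14]}' 1 60
python3 -m crank '{"slide":[[0,0,0],[0,0,0],[0,0,0],[0.015,0.035,-0.01],[0.015,0.035,-0.01],[0.015,0.035,-0.01],[0.015,0.035,-0.01],[0.015,0.035,-0.01]],"twist":[-0.14,-0.14,-0.014,0,0,0,0,0]}'
python3 -m crank '{"slide":[[0.015,0.035,0],[0.015,0.035,0],[0.015,0.035,0],[0.005,0.03,0],[0,0,0]],"twist":[0,0,0,0,0]}'
python3 - <<'E'
from h import *
s,st=wsnap(); print(st["tool_pos"],st["tcp_rot"],st["joint_pos"],st["ft_force"],st["time"]); crop(s,"w1",0,0,560,420,1.4)
E
```

```text
time: 1.15
tool_pos: [239.6, -550.0, 231.2]
tcp_rot: [-180.0, -0.0, 88.0]
ft_force: [-0.2, 0.6, -0.0]
finger_gap: 0.1
time: 1.95
tool_pos: [391.2, -432.5, 281.8]
tcp_rot: [180.0, 0.0, 104.3]
ft_force: [0.4, -0.4, -0.4]
finger_gap: 0.1
time: 2.45
tool_pos: [511.1, -348.7, 281.0]
tcp_rot: [179.9, -0.0, 104.6]
ft_force: [0.3, -0.3, -0.7]
finger_gap: 0.1
[ 511.11043357 -348.66511277  280.98990139] [ 1.79939302e+02 -4.02631817e-02  1.04564916e+02] [-3.90905704e+01  9.49638265e+00  7.78953209e+01  7.28270438e-02
  9.26047531e+01 -5.36521535e+01] [ 0.32477848 -0.27135834 -0.65756326] 2.45
```

View pics/w1.png

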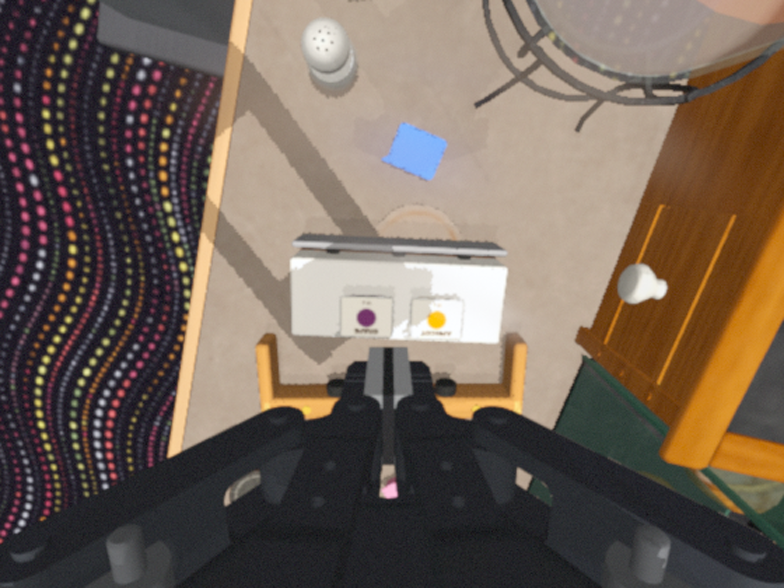

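```bash
cat > m2.py <<'E'
from h import *
import sys
def stopfit(s,pts):
    pass
if __name__=="__main__":
    s,st=wsnap()
    for nm,u,v,z in [("BR",292,258,62),("BL",506,266,62),("FR",291,333,62),("FL",502,342,62),("barR",297,237,54),("barL",505,249,54),
      ("aR out",257,341,36),("aR in",276,336,36),("aL in",506,337,36),("aL out",525,336,36),("railR",280,383,36),("railL",505,383,36),("bumpR",334,380,35),("bumpL",447,381,35),("pepper",330,80,0),("blue",415,150,0)]:
        print(nm,onz(s,u/1.4,v/1.4,z)[:2].round(1))
    g=cv2.cvtColor(s["img"],cv2.COLOR_RGB2HSV)
    m=((g[...,2]>200)&(g[...,1]<30)).astype(np.uint8); m[:,:200]=0; m[:170]=0; m[260:]=0; m[:,370:]=0
    m=cv2.morphologyEx(m,cv2.MORPH_CLOSE,np.ones((9,9)))
    c=max(cv2.findContours(m,0,1)[0],key=cv2.contourArea)
    P=np.array([onz(s,*p[0],62)[:2] for p in c],np.float32); print(cv2.minAreaRect(P))
E
python3 m2.py
```

```text
BR [ 432.  -371.1]
BL [ 609.5 -332.1]
FR [ 444.3 -437.8]
FL [ 628.4 -398.7]
barR [ 431.3 -354.1]
barL [ 606.4 -319.2]
aR out [ 410.9 -465.1]
aR in [ 427.5 -455.5]
aL in [ 640.2 -401.2]
aL out [ 657.4 -395.7]
railR [ 440.5 -503.2]
railL [ 654.9 -447.4]
bumpR [ 491.2 -487.1]
bumpL [ 599.2 -460.2]
pepper [ 423.2 -219.5]
blue [ 512.3 -257.5]
((528.900146484375, -377.7915344238281), (186.06285095214844, 83.46173095703125), 11.855757713317871)
```

```bash
python3 - <<'E'
from h import *
s,st=wsnap(); crop(s,"w2",170,155,390,305,3.6)
E
```

```text
(no output)
```

View pics/w2.png

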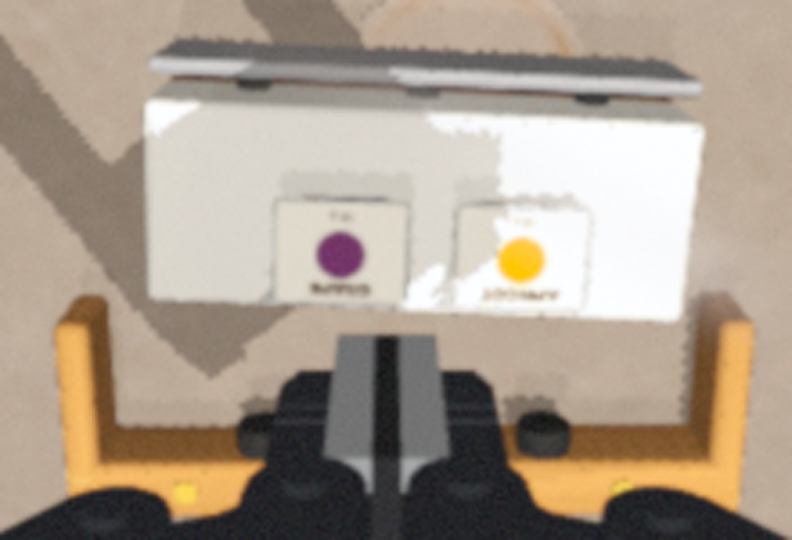

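```bash
python3 - <<'E'
from h import *
s,st=wsnap()
Q={}
for nm,u,v,z in [("BR",147,100,62),("BL",704,125,62),("FR",148,298,62),("FL",683,320,62),("barR",170,41,54),("barRf",150,70,54),("barLf",701,92,54),
 ("aRo",57,328,36),("aRi",92,324,36),("aLi",713,322,36),("aLo",752,322,36),("iR",100,460,36),("iL",711,460,36),("bL",543,412,13),("bR",258,414,13)]:
    Q[nm]=onz(s,170+u/3.6,155+v/3.6,z)[:2]; print(nm,Q[nm].round(1))
d=lambda a,b:(np.hypot(*(Q[b]-Q[a])).round(1),np.degrees(np.arctan2(*(Q[b]-Q[a])[::-1])).round(2))
for a,b in [("BR","BL"),("FR","FL"),("aRo","aLo"),("aRi","aLi"),("iR","iL"),("bR","bL"),("FR","BR"),("FL","BL"),("barRf","barLf")]: print(a,b,d(a,b))
f=np.array([np.sin(np.radians(14.5)),-np.cos(np.radians(14.5))]);l=np.array([-f[1],f[0]])
o=(Q["bL"]+Q["bR"])/2
for k in Q: print(k,"stop x %.1f y %.1f"%((Q[k]-o)@f,(Q[k]-o)@l))
E
```

```text
BR [ 432.5 -370.1]
BL [ 612.5 -332.2]
FR [ 446.3 -438.2]
FL [ 627.9 -399.6]
barR [ 434.7 -350.6]
barRf [ 430.2 -361.8]
barLf [ 610.5 -322.8]
aRo [ 412.5 -469.5]
aRi [ 424.9 -464.6]
aLi [ 648.8 -405.9]
aLo [ 662.9 -402.2]
iR [ 438.1 -519.4]
iL [ 666.8 -460.3]
bL [ 604.4 -467.2]
bR [ 493.1 -497. ]
BR BL (np.float64(183.9), np.float64(11.89))
FR FL (np.float64(185.6), np.float64(11.99))
aRo aLo (np.float64(259.2), np.float64(15.03))
aRi aLi (np.float64(231.5), np.float64(14.7))
iR iL (np.float64(236.2), np.float64(14.51))
bR bL (np.float64(115.2), np.float64(14.95))
FR BR (np.float64(69.5), np.float64(101.48))
FL BL (np.float64(69.1), np.float64(102.88))
barRf barLf (np.float64(184.5), np.float64(12.19))
BR stop x -137.5 y -84.5
BL stop x -129.1 y 99.3
FR stop x -68.2 y -88.1
FL stop x -60.0 y 97.3
barR stop x -155.8 y -77.4
barRf stop x -146.2 y -84.6
barLf stop x -138.7 y 99.7
aRo stop x -46.3 y -128.7
aRi stop x -47.9 y -115.5
aLi stop x -48.8 y 116.0
aLo stop x -48.8 y 130.5
iR stop x 8.5 y -116.4
iL stop x 8.4 y 119.7
bL stop x -0.4 y 57.6
bR stop x 0.4 y -57.6
```

```bash
python3 -m crank '{"slide":[[0.02,-0.036,0],[0.022,-0.036,0.01],[0,0,0.045],[0,0,0.045],[0,0,0.045],[0,0,0.045],[0,0,0.045],[0,0,0.02]],"twist":[0,0,0,0,0,0,0,0]}'
python3 -m crank '{"slide":[[0,0,0.01],[0,0,0]],"twist":[0,0]}'
python3 - <<'E'
from h import *
s,st=wsnap(); crop(s,"w3",0,0,560,420,1.4)
s=viewer.snapshot("side"); crop(s,"s3",170,150,380,300,3.8)
E
```

```text
time: 3.45
tool_pos: [424.4, -327.2, 21.7]
tcp_rot: [-179.8, -0.3, 104.4]
ft_force: [-0.5, 0.6, -0.1]
finger_gap: -0.1
time: 3.65
tool_pos: [426.7, -328.6, 15.4]
tcp_rot: [-179.9, -0.1, 104.4]
ft_force: [0.7, 0.5, 0.4]
finger_gap: 0.1
```

View pics/w3.png

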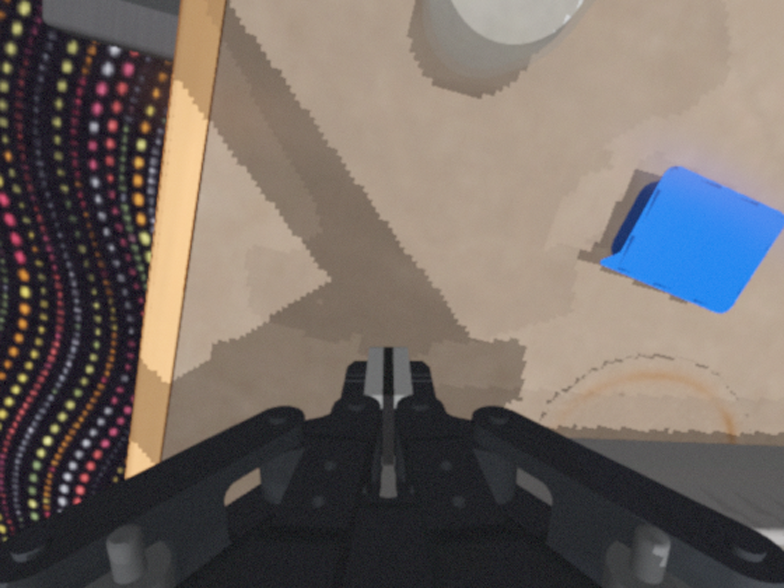

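View pics/s3.png

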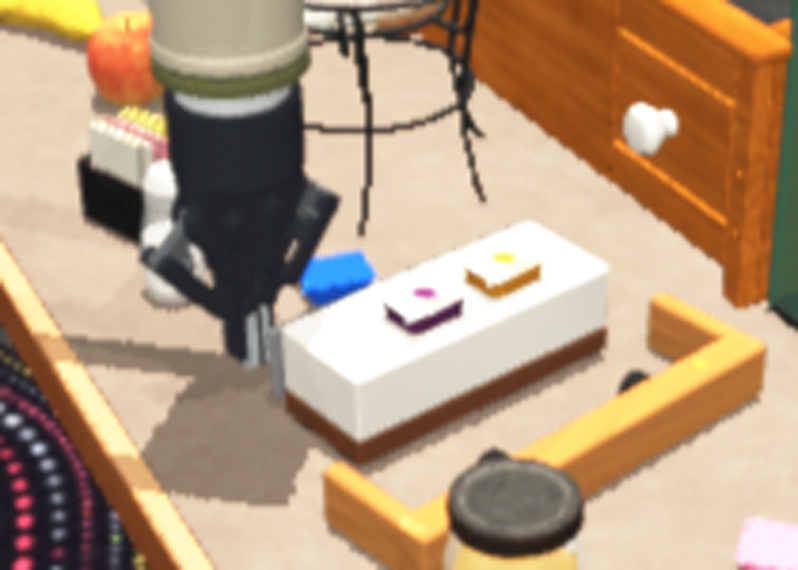

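```bash
python3 -m crank '{"slide":[[-0.006,0.005,0],[-0.004,0,0],[-0.001,0,0],[-0.001,0,0],[-0.001,0,0],[-0.001,0,0]],"twist":[0,0,0,0,0,0]}'

```

```text
time: 4.35
tool_pos: [436.3, -340.9, 16.2]
tcp_rot: [-180.0, -0.0, 104.6]
ft_force: [-0.1, -0.4, -0.4]
finger_gap: -0.0
```

```bash
for i in 1; do python3 -m crank '{"slide":[[-0.001,0,0],[-0.001,0,0],[-0.001,0,0]],"twist":[0,0,0]}'; done
python3 -m crank '{"slide":[[-0.001,0,0],[-0.001,0,0]],"twist":[0,0]}'
```

```text
time: 4.65
tool_pos: [437.1, -343.8, 16.2]
tcp_rot: [-180.0, -0.0, 104.6]
ft_force: [0.0, 1.7, 0.5]
finger_gap: -0.3
time: 4.85
tool_pos: [437.3, -345.1, 16.1]
tcp_rot: [-180.0, -0.1, 104.6]
ft_force: [-2.8, 5.2, 4.7]
finger_gap: -0.2
```

```bash
python3 -m crank '{"slide":[[-0.001,0,0]],"twist":[0]}';python3 -m crank '{"slide":[[-0.001,0,0]],"twist":[0]}'; python3 -m crank '{"slide":[[-0.001,0,0],[0,0,0]],"twist":[0,0]}'
```

```text
time: 4.95
tool_pos: [437.4, -345.7, 16.1]
tcp_rot: [-180.0, -0.1, 104.6]
ft_force: [-2.4, 7.8, 6.3]
finger_gap: 0.1
time: 5.05
tool_pos: [437.5, -346.3, 16.0]
tcp_rot: [-179.9, -0.2, 104.6]
ft_force: [-4.3, 9.8, 7.2]
finger_gap: 0.3
time: 5.25
tool_pos: [437.5, -346.7, 16.0]
tcp_rot: [-179.9, -0.2, 104.6]
ft_force: [-4.8, 10.9, 9.3]
finger_gap: -0.3
```

```bash
python3 - <<'E'
from h import *
s=viewer.snapshot("side"); crop(s,"s4",200,190,290,260,8.5)
s=viewer.snapshot("scene"); crop(s,"c4",200,190,290,260,8.5)
E
```

```text
(no output)
```

View pics/s4.png

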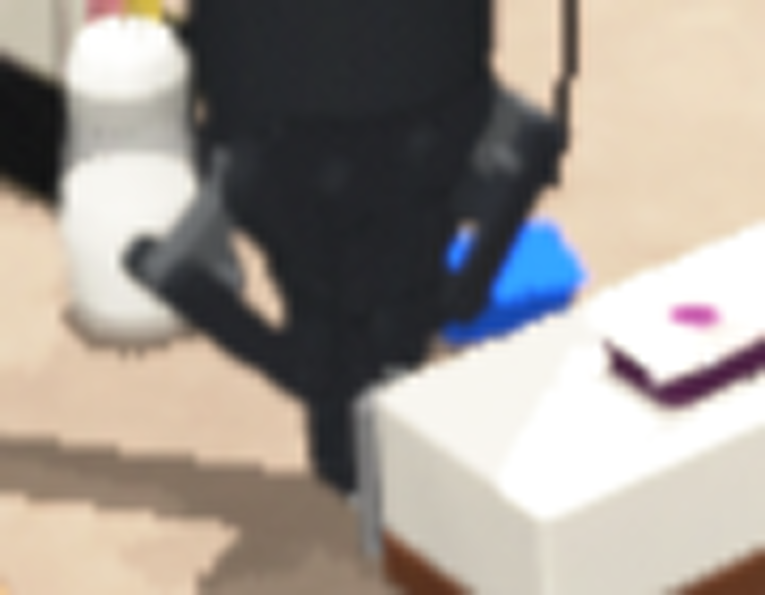

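View pics/c4.png

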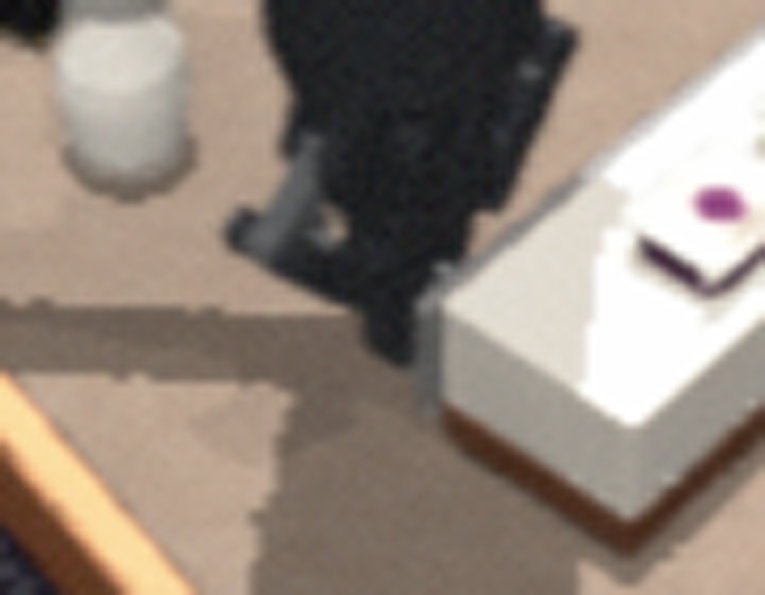

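```bash
python3 -c "
from h import *
st=status.sense();print(st['ft_force'],st['wrist_torque'],st['tool_pos'],st['tcp_rot'])"
python3 -m crank '{"slide":[[0,0,-0.001],[0,0,-0.0005]],"twist":[0,0]}'
python3 -c "
from h import *
st=status.sense();print(st['ft_force'],st['wrist_torque'],st['tool_pos'],st['tcp_rot'])"
```

```text
[-6.07114801 10.71955899  9.43017112] [ 1.52347095  0.82175291 -0.07644544] [ 437.49081424 -346.66487835   15.93097332] [-179.92095896   -0.24560314  104.56607347]
time: 5.55
tool_pos: [437.4, -346.1, 16.4]
tcp_rot: [-179.9, -0.3, 104.6]
ft_force: [-0.4, 9.9, -1.2]
finger_gap: 0.2
[-0.39326348  9.88576824 -1.16945597] [ 1.3503765   0.09957319 -0.03657091] [ 437.39490396 -346.07314168   16.4141799 ] [-179.92818851   -0.29600739  104.56761544]
```

```bash
python3 -m crank '{"slide":[[0.006,0,0],[0.002,0,-0.015],[0,0,-0.014],[-0.002,0,0],[-0.002,0,0],[-0.001,0,0],[0,0,0]],"twist":[0,0,0,0,0,0,0]}'
python3 -c "
from h import *
st=status.sense();print(st['ft_force'],st['wrist_torque'],st['tool_pos'],st['tcp_rot'])"
```

```text
time: 6.25
tool_pos: [437.7, -345.3, 47.1]
tcp_rot: [180.0, -0.1, 104.5]
ft_force: [-1.7, 5.7, 3.6]
finger_gap: 0.1
[-1.73538702  5.66436865  3.58390113] [ 0.97823091  0.23562628 -0.02328738] [ 437.72667283 -345.34828778   47.07791471] [ 1.79979908e+02 -6.98501299e-02  1.04541590e+02]
```

```bash
cat > ft.py <<'E'
from h import *
import sys
n=int(sys.argv[1]) if len(sys.argv)>1 else 4
F=[];T=[]
for i in range(n):
    st=status.sense();F.append(st["ft_force"]);T.append(st["wrist_torque"])
    if i<n-1: viewer.snapshot("wrist")
F=np.mean(F,0);T=np.mean(T,0);a=np.radians(14.7)
f=np.array([np.sin(a),-np.cos(a),0]);l=np.array([np.cos(a),np.sin(a),0])
# tau.l with c-p=(11 f + dz z) ; F=Ff f+Fl l+Fz z : (f x z)=-l?,
Ff,Fl,Fz=F@f,F@l,F[2]
# f x z = -l*sign ; z x f
s1=np.dot(np.cross(f,[0,0,1]),l); s2=np.dot(np.cross([0,0,1],f),l)
dz=(T@l-0.011*Fz*s1)/(Ff*s2)
O=np.array([548.7,-482]);p=st["tool_pos"];d=p[:2]-O
print("t %.2f back %.1f lat %.1f up %.1f dz %.1f zc %.1f | stop x %.1f y %.1f z %.1f"%(st["time"],-Ff,Fl,Fz,dz*1e3,p[2]+183+dz*1e3,d@f[:2],d@l[:2],p[2]),"rot",st["tcp_rot"].round(2))
E
python3 ft.py 8
python3 -m crank '{"slide":[[0.005,0,0],[0,0,0.012],[0,0,0.012],[-0.002,0,0],[-0.002,0,0],[-0.001,0,0],[-0.001,0,0],[0,0,0]],"twist":[0,0,0,0,0,0,0,0]}'
python3 ft.py 8
```

```text
t 6.60 back 5.8 lat -0.1 up 3.8 dz -170.4 zc 59.6 | stop x -160.4 y -72.7 z 46.9 rot [ 1.7999e+02 -7.0000e-02  1.0455e+02]
time: 7.4
tool_pos: [437.0, -345.4, 21.9]
tcp_rot: [-179.9, -0.2, 104.6]
ft_force: [-2.6, 6.6, -1.5]
finger_gap: 0.3
t 7.75 back 6.2 lat -0.8 up -2.4 dz -153.3 zc 51.6 | stop x -160.5 y -73.4 z 22.0 rot [-179.93   -0.19  104.55]
```

```bash
python3 -m crank '{"slide":[[0,0,0.001],[-0.001,0,0],[0,0,0]],"twist":[0,0,0]}'; python3 ft.py 3
python3 -m crank '{"slide":[[-0.001,0,0],[0,0,0]],"twist":[0,0]}'; python3 ft.py 3
```

```text
time: 8.05
tool_pos: [437.2, -346.2, 21.5]
tcp_rot: [-179.9, -0.2, 104.6]
ft_force: [-4.8, 9.4, 4.2]
finger_gap: 0.0
t 8.15 back 9.8 lat -2.6 up 4.1 dz -152.9 zc 51.6 | stop x -159.6 y -73.3 z 21.5 rot [-179.92   -0.2   104.56]
time: 8.35
tool_pos: [437.3, -346.8, 21.5]
tcp_rot: [-179.9, -0.3, 104.6]
ft_force: [-5.9, 11.1, 5.5]
finger_gap: -0.1
t 8.45 back 12.3 lat -2.4 up 5.5 dz -149.1 zc 55.4 | stop x -159.1 y -73.4 z 21.5 rot [-179.91   -0.25  104.56]
```

```bash
python3 -m crank '{"slide":[[-0.001,0,0],[0,0,0]],"twist":[0,0]}'; python3 ft.py 2
python3 -m crank '{"slide":[[-0.001,0,0],[-0.001,0,0]],"twist":[0,0]}'; python3 ft.py 2
```

```text
time: 8.65
tool_pos: [437.4, -347.4, 21.4]
tcp_rot: [-179.9, -0.3, 104.6]
ft_force: [-6.8, 13.6, 7.9]
finger_gap: -0.3
t 8.70 back 14.8 lat -3.1 up 7.6 dz -145.2 zc 59.2 | stop x -158.5 y -73.5 z 21.4 rot [-179.89   -0.3   104.56]
time: 8.9
tool_pos: [437.6, -348.7, 21.4]
tcp_rot: [-179.9, -0.4, 104.6]
ft_force: [-9.8, 17.1, 10.9]
finger_gap: -0.4
t 8.95 back 19.2 lat -4.4 up 10.9 dz -149.7 zc 54.7 | stop x -157.2 y -73.6 z 21.4 rot [-179.86   -0.39  104.57]
```

```bash
python3 -m crank '{"slide":[[-0.0,0,-0.001],[0.003,0,-0.001],[0.001,0,0]],"twist":[0,0,0]}'; python3 ft.py 3
```

```text
time: 9.25
tool_pos: [437.7, -347.0, 23.5]
tcp_rot: [-180.0, -0.1, 104.6]
ft_force: [-0.7, 3.4, -1.9]
finger_gap: -0.0
t 9.35 back 3.4 lat -0.4 up -1.9 dz -181.3 zc 25.3 | stop x -158.4 y -73.0 z 23.6 rot [-1.7997e+02 -5.0000e-02  1.0456e+02]
```

```bash
python3 -m crank '{"slide":[[-0.001,0,0],[-0.001,0,0]],"twist":[0,0]}'; python3 -m crank '{"slide":[[-0.001,0,-0.0004]],"twist":[0]}';python3 -m crank '{"slide":[[-0.0005,0,-0.0004],[0,0,0]],"twist":[0,0]}'; python3 ft.py 2
```

```text
time: 9.55
tool_pos: [438.1, -348.8, 23.5]
tcp_rot: [-180.0, -0.1, 104.6]
ft_force: [-3.9, 8.7, 1.3]
finger_gap: -0.1
time: 9.65
tool_pos: [438.2, -349.2, 23.6]
tcp_rot: [-179.9, -0.2, 104.6]
ft_force: [-3.4, 10.6, -0.5]
finger_gap: -0.1
time: 9.85
tool_pos: [438.1, -349.5, 23.7]
tcp_rot: [-179.9, -0.2, 104.6]
ft_force: [-3.1, 9.2, -1.1]
finger_gap: 0.0
t 9.90 back 9.6 lat -0.7 up -1.5 dz -151.6 zc 55.1 | stop x -156.3 y -73.4 z 23.6 rot [-179.92   -0.22  104.55]
```

```bash
python3 -m crank '{"slide":[[-0.001,0,0]],"twist":[0]}'; python3 -m crank '{"slide":[[-0.001,0,-0.0003]],"twist":[0]}';python3 -m crank '{"slide":[[-0.0005,0,-0.0002]],"twist":[0]}'; python3 ft.py 2
```

```text
time: 10.0
tool_pos: [438.2, -350.2, 23.6]
tcp_rot: [-179.9, -0.3, 104.6]
ft_force: [-4.5, 10.3, 0.6]
finger_gap: 0.5
time: 10.1
tool_pos: [438.3, -351.1, 23.7]
tcp_rot: [-179.9, -0.3, 104.6]
ft_force: [-4.8, 9.5, -1.8]
finger_gap: 0.3
time: 10.2
tool_pos: [438.3, -351.8, 23.9]
tcp_rot: [-179.9, -0.3, 104.6]
ft_force: [-4.8, 8.8, -2.5]
finger_gap: 0.1
t 10.25 back 9.5 lat -2.3 up -2.6 dz -159.8 zc 47.1 | stop x -153.9 y -73.8 z 23.9 rot [-179.88   -0.25  104.55]
```

```bash
python3 -m crank '{"slide":[[-0.001,0,0.0003],[-0.001,0,0],[-0.001,0,0]],"twist":[0,0,0]}'; python3 ft.py 1; python3 -m crank '{"slide":[[-0.0015,0,0],[-0.0015,0,0],[-0.0015,0,0]],"twist":[0,0,0]}';python3 ft.py 1
```

```text
time: 10.55
tool_pos: [438.7, -354.4, 23.6]
tcp_rot: [-179.8, -0.3, 104.6]
ft_force: [-8.0, 11.3, 1.2]
finger_gap: 0.3
t 10.55 back 12.9 lat -4.9 up 1.2 dz -142.6 zc 64.0 | stop x -151.3 y -74.0 z 23.6 rot [-179.85   -0.3   104.56]
time: 10.85
tool_pos: [439.7, -358.7, 23.6]
tcp_rot: [-179.8, -0.3, 104.6]
ft_force: [-7.9, 11.3, 2.3]
finger_gap: -0.0
t 10.85 back 13.0 lat -4.8 up 2.3 dz -156.3 zc 50.3 | stop x -147.0 y -74.2 z 23.6 rot [-179.83   -0.32  104.56]
```

```bash
python3 -m crank '{"slide":[[-0.0015,-0.0006,-0.0002],[-0.0015,-0.0003,0],[-0.0015,-0.0003,0],[-0.0015,0,0]],"twist":[0,0,0,0]}'; python3 ft.py 1; python3 -m crank '{"slide":[[-0.0015,-0.0003,0],[-0.0015,0,0],[-0.0015,-0.0003,0],[-0.0015,0,0]],"twist":[0,0,0,0]}';python3 ft.py 1
python3 - <<'E'
from h import *
s=viewer.snapshot("side"); crop(s,"s5",170,150,380,300,3.8)
E
```

```text
time: 11.25
tool_pos: [440.2, -364.9, 23.7]
tcp_rot: [-179.9, -0.3, 104.6]
ft_force: [-6.8, 10.5, -0.3]
finger_gap: -0.1
t 11.25 back 11.9 lat -4.0 up -0.3 dz -151.5 zc 55.2 | stop x -140.8 y -75.2 z 23.7 rot [-179.86   -0.3   104.56]
time: 11.65
tool_pos: [441.1, -370.8, 23.6]
tcp_rot: [-179.8, -0.3, 104.6]
ft_force: [-7.2, 9.5, 0.5]
finger_gap: 0.2
t 11.65 back 11.1 lat -4.6 up 0.5 dz -165.3 zc 41.3 | stop x -134.8 y -75.9 z 23.6 rot [-179.85   -0.3   104.56]
```

View pics/s5.png

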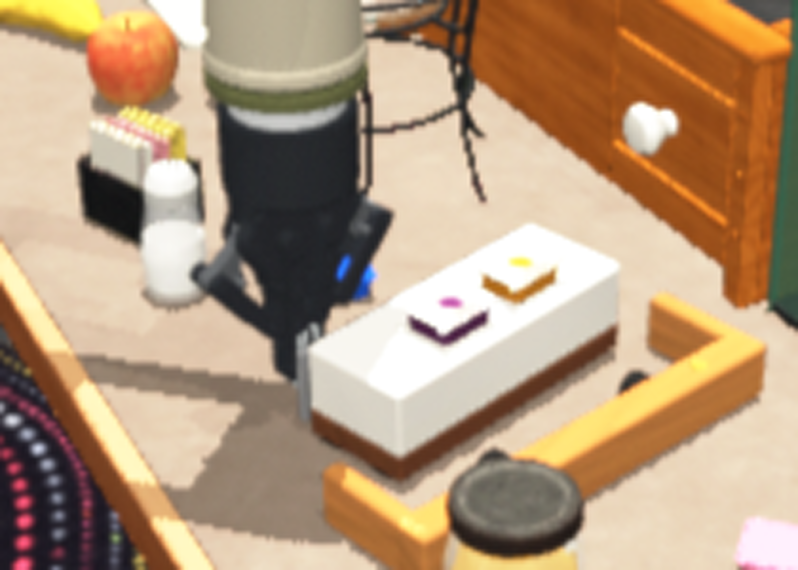

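```bash
cat > blk.py <<'E'
import sys
from h import *
# args: view x0 y0 k  then u,v pairs: FL FR BL|BR (top z=62)
n,x0,y0,k=sys.argv[1],*map(float,sys.argv[2:5]); s=viewer.snapshot(n) if n!="wrist" else wsnap()[0]
a=np.radians(14.7);f=np.array([np.sin(a),-np.cos(a)]);l=np.array([np.cos(a),np.sin(a)]);O=np.array([548.7,-482])
P=[]
for q in sys.argv[5:]:
    u,v=map(float,q.split(","));p=onz(s,x0+u/k,y0+v/k,62)[:2]-O;P.append([p@f,p@l]);print(np.round(P[-1],1))
d=np.array(P[0])-P[1];print("len %.1f relang %.2f"%(np.hypot(*d),np.degrees(np.arctan2(-d[0],d[1]))))
E
python3 blk.py side 170 150 3.8 619,269 402,400 533,226 310,350
```

```text
[-52.5  97.9]
[-37.3 -82.8]
[-122.8   96.9]
[-107.7  -87.9]
len 181.3 relang 4.79
```

```bash
python3 -m crank '{"slide":[[0.003,0.001,0],[0.007,0,0],[0.014,0,0],[0.004,0.04,0],[0,0.04,0],[0,0.04,0],[0,0.034,0],[0,0,0]],"twist":[0,0,0,0,0,0,0,0]}'; python3 ft.py 2
python3 - <<'E'
from h import *
s=viewer.snapshot("side"); crop(s,"s6",100,0,400,300,2)
s=viewer.snapshot("scene"); crop(s,"c6",180,60,400,300,2.4)
E
```

```text
time: 12.55
tool_pos: [590.9, -306.1, 26.7]
tcp_rot: [179.7, 0.2, 104.7]
ft_force: [-0.2, 0.2, 0.7]
finger_gap: 0.0
t 12.60 back 0.3 lat -0.5 up 0.3 dz -70.9 zc 138.2 | stop x -159.4 y 83.2 z 26.1 rot [1.7985e+02 1.6000e-01 1.0469e+02]
```

View pics/s6.png

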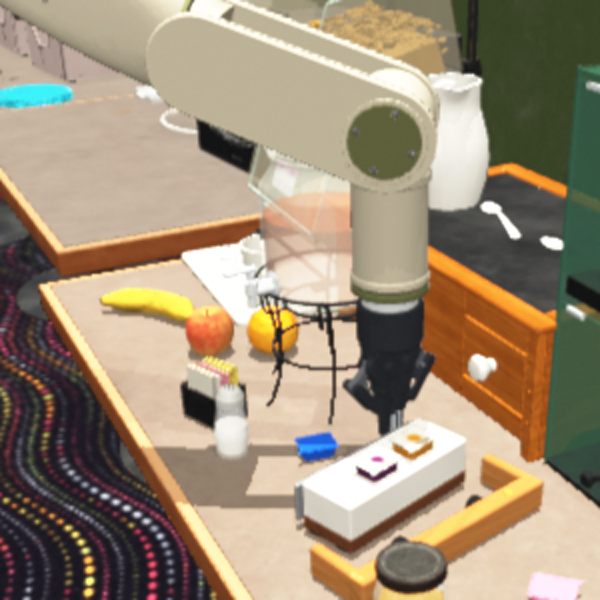

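View pics/c6.png

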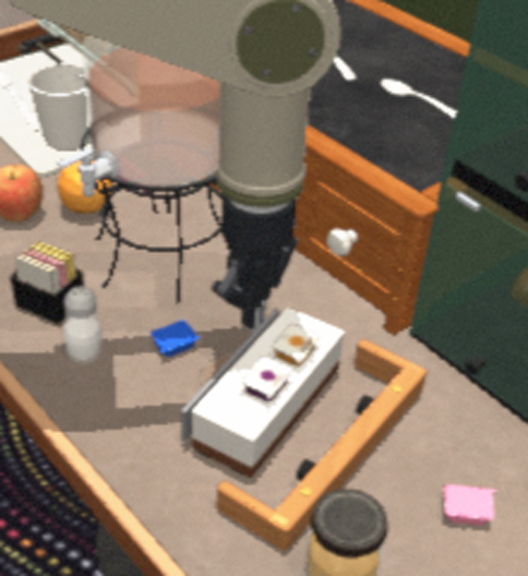

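```bash
python3 -m crank '{"slide":[[-0.004,0,0.001],[-0.002,0,0],[-0.001,0,0],[-0.001,0,0]],"twist":[0,0,0,0]}'; python3 ft.py 1; python3 -m crank '{"slide":[[-0.001,0,0],[-0.001,0,0]],"twist":[0,0]}'; python3 ft.py 1
```

```text
time: 13.1
tool_pos: [587.4, -315.1, 24.1]
tcp_rot: [180.0, 0.0, 104.5]
ft_force: [0.5, 0.3, -0.8]
finger_gap: 0.2
t 13.10 back 0.2 lat 0.6 up -0.8 dz 218.4 zc 425.5 | stop x -151.6 y 79.8 z 24.1 rot [180.    0.  104.5]
time: 13.3
tool_pos: [588.2, -316.6, 24.0]
tcp_rot: [-180.0, -0.0, 104.5]
ft_force: [-0.4, 1.1, -0.2]
finger_gap: -0.2
t 13.30 back 1.2 lat -0.2 up -0.2 dz -94.2 zc 112.8 | stop x -150.0 y 80.2 z 24.0 rot [-180.     -0.    104.54]
```

```bash
python3 -m crank '{"slide":[[-0.001,0,-0.0003],[-0.001,0,-0.0003]],"twist":[0,0]}'; python3 ft.py 1; python3 -m crank '{"slide":[[-0.001,0,-0.0003]],"twist":[0]}'; python3 ft.py 1;python3 -m crank '{"slide":[[-0.0007,0,-0.0003]],"twist":[0]}'; python3 ft.py 1
```

```text
time: 13.5
tool_pos: [588.5, -317.6, 24.2]
tcp_rot: [-180.0, -0.1, 104.6]
ft_force: [-1.8, 4.0, -0.4]
finger_gap: -0.1
t 13.50 back 4.3 lat -0.7 up -0.4 dz -165.7 zc 41.4 | stop x -148.9 y 80.3 z 24.2 rot [-1.7997e+02 -9.0000e-02  1.0457e+02]
time: 13.6
tool_pos: [588.7, -318.2, 24.2]
tcp_rot: [-180.0, -0.1, 104.6]
ft_force: [-0.7, 6.7, -1.5]
finger_gap: 0.3
t 13.60 back 6.7 lat 1.1 up -1.5 dz -149.4 zc 57.9 | stop x -148.3 y 80.3 z 24.2 rot [-1.7996e+02 -1.3000e-01  1.0458e+02]
time: 13.7
tool_pos: [588.8, -318.4, 24.2]
tcp_rot: [-179.9, -0.2, 104.6]
ft_force: [-0.4, 7.4, -2.2]
finger_gap: 0.2
t 13.70 back 7.2 lat 1.5 up -2.2 dz -168.0 zc 39.2 | stop x -148.1 y 80.3 z 24.2 rot [-1.7995e+02 -1.7000e-01  1.0459e+02]
```

```bash
python3 -m crank '{"slide":[[-0.001,0,0],[-0.001,0,0]],"twist":[0,0]}'; python3 ft.py 1; python3 -m crank '{"slide":[[-0.001,0,-0.0002]],"twist":[0]}'; python3 ft.py 1;python3 -m crank '{"slide":[[-0.0007,0,-0.0002]],"twist":[0]}'; python3 ft.py 1
```

```text
time: 13.9
tool_pos: [589.2, -319.5, 24.2]
tcp_rot: [-179.9, -0.2, 104.6]
ft_force: [-1.3, 12.3, 1.2]
finger_gap: -0.0
t 13.90 back 12.3 lat 1.8 up 1.2 dz -148.7 zc 58.5 | stop x -146.9 y 80.4 z 24.2 rot [-179.94   -0.25  104.6 ]
time: 14.0
tool_pos: [589.3, -320.0, 24.2]
tcp_rot: [-179.9, -0.3, 104.6]
ft_force: [-1.1, 12.1, 1.3]
finger_gap: -0.3
t 14.00 back 12.0 lat 2.0 up 1.3 dz -165.8 zc 41.4 | stop x -146.4 y 80.4 z 24.2 rot [-179.93   -0.3   104.61]
time: 14.1
tool_pos: [589.7, -320.7, 24.4]
tcp_rot: [-179.9, -0.3, 104.6]
ft_force: [0.6, 11.5, 0.2]
finger_gap: 0.0
t 14.10 back 11.0 lat 3.5 up 0.2 dz -157.9 zc 49.5 | stop x -145.7 y 80.6 z 24.4 rot [-179.94   -0.28  104.62]
```

```bash
python3 -m crank '{"slide":[[-0.001,0,0],[-0.0015,0.0002,0],[-0.0015,0.0002,0],[-0.0015,0.0002,0]],"twist":[0,0,0,0]}'; python3 ft.py 1; python3 -m crank '{"slide":[[-0.0015,0.0002,0],[-0.0015,0.0002,0],[-0.0015,0.0002,0],[-0.0015,0.0002,0]],"twist":[0,0,0,0]}';python3 ft.py 1
```

```text
time: 14.5
tool_pos: [591.9, -325.7, 24.3]
tcp_rot: [-180.0, -0.3, 104.6]
ft_force: [0.1, 12.1, -1.4]
finger_gap: -0.0
t 14.50 back 11.7 lat 3.1 up -1.4 dz -148.2 zc 59.1 | stop x -140.2 y 81.4 z 24.3 rot [-179.96   -0.28  104.63]
time: 14.9
tool_pos: [594.3, -331.3, 24.4]
tcp_rot: [-180.0, -0.3, 104.6]
ft_force: [0.8, 12.4, -0.9]
finger_gap: -0.3
t 14.90 back 11.8 lat 3.9 up -0.9 dz -145.3 zc 62.1 | stop x -134.2 y 82.3 z 24.4 rot [-179.97   -0.27  104.63]
```

```bash
python3 -m crank '{"slide":[[-0.0015,0.0002,0],[-0.0015,0.0002,0],[-0.0015,0.0002,0],[-0.0015,0.0002,0]],"twist":[0,0,0,0]}';python3 ft.py 1
```

```text
time: 15.3
tool_pos: [596.5, -336.8, 24.4]
tcp_rot: [-180.0, -0.3, 104.6]
ft_force: [0.5, 12.0, -0.4]
finger_gap: -0.2
t 15.30 back 11.5 lat 3.5 up -0.4 dz -161.1 zc 46.3 | stop x -128.3 y 83.0 z 24.4 rot [-179.96   -0.29  104.63]
```

```bash
python3 -m crank '{"slide":[[-0.0015,0.0002,0],[-0.0015,0.0002,0],[-0.0015,0.0002,0],[-0.0015,0.0002,0],[-0.0015,0,0],[-0.0015,0,0],[-0.0015,0,0]],"twist":[0,0,0,0,0,0,0]}';python3 ft.py 1
python3 -m crank '{"slide":[[0.004,0,0],[0.008,0,0],[0.01,0,0],[0,0,0]],"twist":[0,0,0,0]}'; python3 ft.py 1
python3 - <<'E'
from h import *
s=viewer.snapshot("side"); crop(s,"s7",170,150,380,300,3.8)
s,_=wsnap(); crop(s,"w7",0,0,560,420,1.4)
E
```

```text
time: 16.0
tool_pos: [600.1, -346.7, 24.4]
tcp_rot: [-180.0, -0.3, 104.6]
ft_force: [1.2, 12.5, 0.0]
finger_gap: 0.0
t 16.00 back 11.8 lat 4.3 up 0.0 dz -154.6 zc 52.8 | stop x -117.8 y 84.1 z 24.4 rot [-179.98   -0.29  104.63]
time: 16.4
tool_pos: [594.4, -327.6, 25.7]
tcp_rot: [-180.0, -0.0, 104.6]
ft_force: [-0.6, 0.7, 1.0]
finger_gap: 0.1
t 16.40 back 0.8 lat -0.4 up 1.0 dz -21.6 zc 187.1 | stop x -137.7 y 83.4 z 25.7 rot [-1.7999e+02 -1.0000e-02  1.0459e+02]
```

View pics/s7.png

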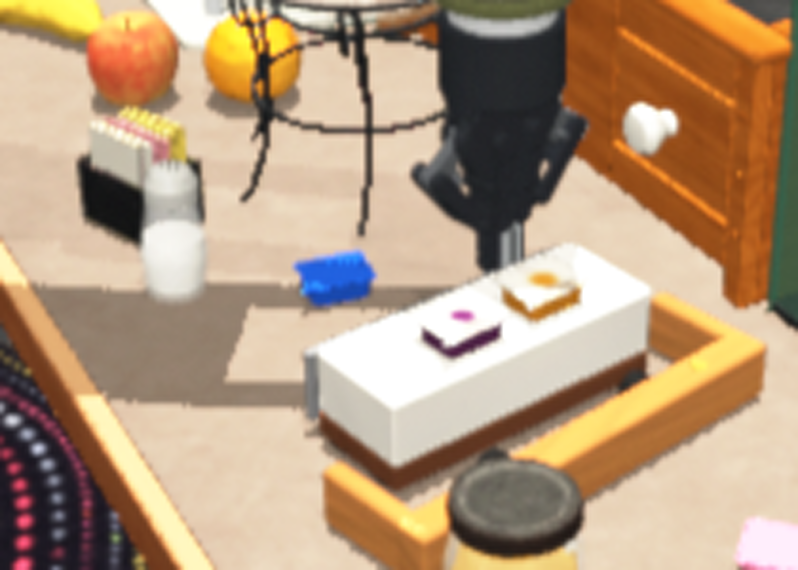

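```bash
python3 blk.py side 170 150 3.8 650,293 392,407 572,246 318,349
```

```text
[-22.   91.3]
[-36.  -90.9]
[-89.8  96.9]
[-105.5  -84.1]
len 182.7 relang -4.40
```

```bash
python3 -m crank '{"slide":[[0.01,-0.02,0.001],[0,-0.04,0],[0,-0.04,0],[0,-0.04,0],[0,-0.018,0],[0,0,0]],"twist":[0,0,0,0,0,0]}'; python3 ft.py 1
python3 -m crank '{"slide":[[-0.004,0,0],[-0.002,0,0],[-0.001,0,0],[0,0,0]],"twist":[0,0,0,0]}';python3 ft.py 1
```

```text
time: 17.15
tool_pos: [436.8, -359.8, 24.6]
tcp_rot: [-180.0, -0.0, 104.4]
ft_force: [0.9, 0.8, -0.5]
finger_gap: 0.0
t 17.15 back 0.6 lat 1.1 up -0.5 dz 138.4 zc 346.0 | stop x -146.6 y -77.2 z 24.6 rot [-179.95   -0.    104.39]
time: 17.55
tool_pos: [441.7, -365.5, 24.6]
tcp_rot: [180.0, 0.0, 104.6]
ft_force: [-0.2, -0.6, 0.4]
finger_gap: -0.1
t 17.55 back -0.5 lat -0.3 up 0.4 dz 55.2 zc 262.8 | stop x -139.9 y -73.9 z 24.6 rot [1.7999e+02 1.0000e-02 1.0460e+02]
```

```bash
python3 -m crank '{"slide":[[-0.001,-0.002,0],[-0.001,0,0],[-0.001,0,0]],"twist":[0,0,0]}'; python3 ft.py 1
python3 -m crank '{"slide":[[-0.001,0,-0.0002],[-0.001,0,-0.0002]],"twist":[0,0]}';python3 ft.py 1
```

```text
time: 17.85
tool_pos: [439.7, -368.8, 24.5]
tcp_rot: [-180.0, -0.0, 104.6]
ft_force: [0.6, 0.0, 0.1]
finger_gap: 0.6
t 17.85 back -0.1 lat 0.6 up 0.1 dz -592.9 zc -385.4 | stop x -137.1 y -76.7 z 24.5 rot [-1.7999e+02 -1.0000e-02  1.0456e+02]
time: 18.05
tool_pos: [440.2, -370.9, 25.0]
tcp_rot: [180.0, -0.0, 104.6]
ft_force: [0.8, 0.2, -0.1]
finger_gap: -0.1
t 18.05 back -0.0 lat 0.8 up -0.1 dz -592.2 zc -384.2 | stop x -135.0 y -76.7 z 25.0 rot [180.    -0.   104.55]
```

```bash
python3 -m crank '{"slide":[[-0.001,0,0.0005],[-0.001,0,0],[-0.001,0,0]],"twist":[0,0,0]}'; python3 ft.py 1
python3 -m crank '{"slide":[[-0.001,0,0],[-0.001,0,-0.0003]],"twist":[0,0]}';python3 ft.py 1
```

```text
time: 18.35
tool_pos: [441.0, -373.8, 24.5]
tcp_rot: [-180.0, -0.0, 104.6]
ft_force: [0.7, -0.5, -0.2]
finger_gap: -0.0
t 18.35 back -0.7 lat 0.5 up -0.2 dz -30.7 zc 176.8 | stop x -132.0 y -76.8 z 24.5 rot [-180.     -0.    104.55]
time: 18.55
tool_pos: [441.2, -375.1, 24.5]
tcp_rot: [-180.0, -0.1, 104.6]
ft_force: [-1.0, 4.0, 0.3]
finger_gap: 0.3
t 18.55 back 4.1 lat 0.1 up 0.3 dz -153.4 zc 54.2 | stop x -130.7 y -76.9 z 24.5 rot [-1.7998e+02 -8.0000e-02  1.0455e+02]
```

```bash
python3 -m crank '{"slide":[[-0.001,0,-0.0003],[-0.001,0,-0.0003]],"twist":[0,0]}'; python3 ft.py 1
python3 -m crank '{"slide":[[-0.001,0,-0.0002],[-0.0007,0,-0.0002]],"twist":[0,0]}';python3 ft.py 1
```

```text
time: 18.75
tool_pos: [441.3, -376.2, 24.6]
tcp_rot: [-179.9, -0.2, 104.6]
ft_force: [-1.9, 8.2, -0.5]
finger_gap: -0.2
t 18.75 back 8.4 lat 0.2 up -0.5 dz -136.8 zc 70.8 | stop x -129.6 y -77.0 z 24.6 rot [-179.95   -0.18  104.56]
time: 18.95
tool_pos: [441.4, -377.0, 24.6]
tcp_rot: [-179.9, -0.3, 104.6]
ft_force: [-2.2, 9.7, 1.0]
finger_gap: 0.2
t 18.95 back 9.9 lat 0.3 up 1.0 dz -163.8 zc 43.8 | stop x -128.8 y -77.1 z 24.6 rot [-179.92   -0.28  104.56]
```

```bash
python3 -m crank '{"slide":[[-0.0008,0,-0.0002],[-0.001,0,-0.0001],[-0.0012,0,0],[-0.0012,0,0]],"twist":[0,0,0,0]}'; python3 ft.py 1
python3 -m crank '{"slide":[[-0.0015,0,0],[-0.0015,-0.0002,0],[-0.0015,-0.0002,0],[-0.0015,-0.0002,0]],"twist":[0,0,0,0]}';python3 ft.py 1
```

```text
time: 19.35
tool_pos: [441.7, -380.3, 24.5]
tcp_rot: [-179.8, -0.4, 104.6]
ft_force: [-5.9, 12.4, 3.6]
finger_gap: 0.1
t 19.35 back 13.5 lat -2.6 up 3.6 dz -151.1 zc 56.4 | stop x -125.5 y -77.7 z 24.5 rot [-179.85   -0.39  104.58]
time: 19.75
tool_pos: [442.5, -386.3, 24.5]
tcp_rot: [-179.8, -0.4, 104.6]
ft_force: [-6.1, 12.2, 4.1]
finger_gap: -0.2
t 19.75 back 13.4 lat -2.8 up 4.1 dz -150.6 zc 56.9 | stop x -119.5 y -78.4 z 24.5 rot [-179.84   -0.4   104.57]
```

```bash
python3 -m crank '{"slide":[[-0.0015,-0.0002,-0.0004],[-0.0015,-0.0002,0],[-0.0015,-0.0002,0],[-0.0015,-0.0002,0],[-0.0015,0,0]],"twist":[0,0,0,0,0]}';python3 ft.py 1
python3 -m crank '{"slide":[[-0.0015,-0.0002,0],[-0.0015,0,0],[-0.0015,0,0],[-0.0015,0,0],[-0.0015,0,0]],"twist":[0,0,0,0,0]}';python3 ft.py 1
python3 -m crank '{"slide":[[0.004,0.0005,0],[0.008,0,0],[0.01,0,0],[0,0,0]],"twist":[0,0,0,0]}'; python3 ft.py 1
python3 - <<'E'
from h import *
s=viewer.snapshot("side"); crop(s,"s8",170,150,380,300,3.8)
s=viewer.snapshot("scene"); crop(s,"c8",230,170,370,300,4.5)
E
```

```text
time: 20.25
tool_pos: [443.4, -393.7, 24.5]
tcp_rot: [-179.8, -0.4, 104.6]
ft_force: [-6.9, 12.2, 1.5]
finger_gap: -0.2
t 20.25 back 13.6 lat -3.6 up 1.5 dz -141.6 zc 65.9 | stop x -112.2 y -79.5 z 24.5 rot [-179.81   -0.41  104.58]
time: 20.75
tool_pos: [444.9, -400.9, 24.5]
tcp_rot: [-179.8, -0.4, 104.6]
ft_force: [-7.3, 11.6, 3.4]
finger_gap: -0.1
t 20.75 back 13.1 lat -4.1 up 3.4 dz -155.8 zc 51.7 | stop x -104.8 y -79.8 z 24.5 rot [-179.8    -0.43  104.57]
time: 21.15
tool_pos: [442.2, -381.6, 26.6]
tcp_rot: [180.0, 0.0, 104.6]
ft_force: [0.2, 0.0, 0.3]
finger_gap: -0.1
t 21.15 back -0.0 lat 0.2 up 0.3 dz 1195.5 zc 1405.1 | stop x -124.1 y -77.6 z 26.6 rot [179.99   0.   104.59]
```

View pics/s8.png

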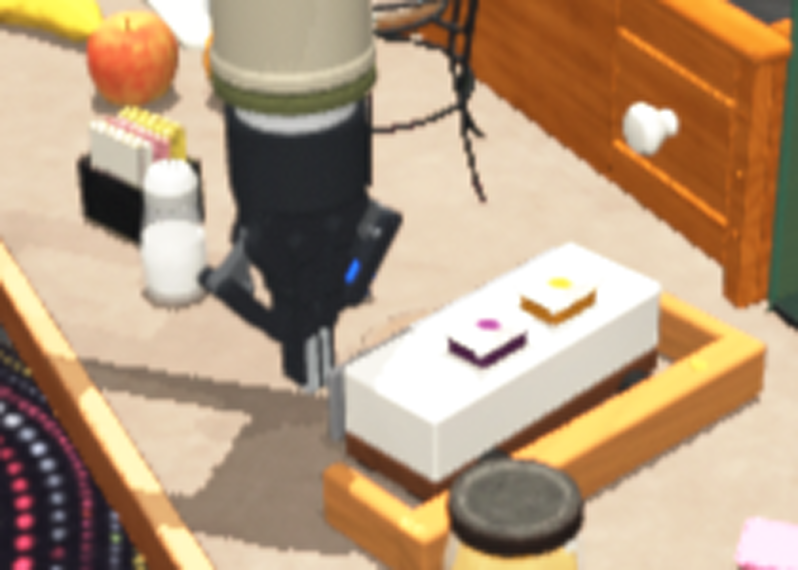

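View pics/c8.png

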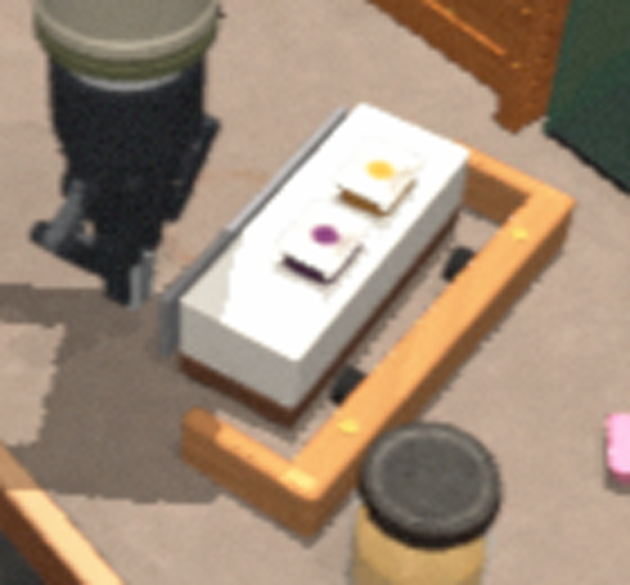

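```bash
python3 blk.py side 170 150 3.8 660,287 435,418 572,243 345,369;  python3 blk.py scene 230 170 4.5 470,152 296,358 362,104
```

```text
[-22.6 100.3]
[-13.4 -81.1]
[-92.3  99.5]
[-80.2 -85.9]
len 181.7 relang 2.91
[-20.3  99. ]
[-11.2 -83.4]
[-89.5  95.2]
len 182.6 relang 2.87
```

```bash
python3 -m crank '{"slide":[[0.004,0.02,0.002],[0,0.04,0],[0,0.04,0],[0,0.04,0],[0,0.021,0],[-0.003,0,0],[-0.001,0,0],[-0.001,0,0]],"twist":[0,0,0,0,0,0,0,0]}'; python3 ft.py 1
python3 -m crank '{"slide":[[-0.001,0,0],[-0.001,0,0]],"twist":[0,0]}';python3 ft.py 1
```

```text
time: 22.15
tool_pos: [597.2, -343.7, 24.2]
tcp_rot: [-180.0, -0.0, 104.5]
ft_force: [-0.5, 0.5, -0.5]
finger_gap: 0.0
t 22.15 back 0.6 lat -0.4 up -0.5 dz 113.3 zc 320.5 | stop x -121.4 y 82.0 z 24.2 rot [-1.7995e+02 -2.0000e-02  1.0451e+02]
time: 22.35
tool_pos: [598.0, -345.7, 24.6]
tcp_rot: [-180.0, -0.0, 104.5]
ft_force: [0.2, 0.9, 0.5]
finger_gap: 0.1
t 22.35 back 0.8 lat 0.4 up 0.5 dz -35.7 zc 171.8 | stop x -119.3 y 82.2 z 24.6 rot [-1.7999e+02 -1.0000e-02  1.0449e+02]
```

```bash
python3 -m crank '{"slide":[[-0.001,0.001,-0.0002],[-0.001,0,-0.0002]],"twist":[0,0]}';python3 ft.py 1
python3 -m crank '{"slide":[[-0.001,0,-0.0003],[-0.001,0,-0.0003]],"twist":[0,0]}';python3 ft.py 1
```

```text
time: 22.55
tool_pos: [600.1, -347.0, 25.0]
tcp_rot: [180.0, 0.0, 104.5]
ft_force: [-1.2, 1.0, -0.8]
finger_gap: 0.2
t 22.55 back 1.2 lat -0.9 up -0.8 dz -103.6 zc 104.4 | stop x -117.6 y 83.9 z 25.0 rot [180.     0.   104.53]
time: 22.75
tool_pos: [600.4, -348.0, 25.1]
tcp_rot: [-180.0, -0.1, 104.6]
ft_force: [-1.6, 3.9, -0.8]
finger_gap: -0.2
t 22.75 back 4.2 lat -0.5 up -0.8 dz -160.5 zc 47.6 | stop x -116.5 y 84.0 z 25.1 rot [-1.7996e+02 -9.0000e-02  1.0456e+02]
```

```bash
python3 -m crank '{"slide":[[-0.001,0,-0.0002],[-0.001,0,-0.0002],[-0.001,0,-0.0002]],"twist":[0,0,0]}';python3 ft.py 1
python3 -m crank '{"slide":[[-0.001,0,-0.0001],[-0.001,0,-0.0001]],"twist":[0,0]}';python3 ft.py 1
```

```text
time: 23.05
tool_pos: [600.9, -349.5, 25.1]
tcp_rot: [-179.9, -0.2, 104.6]
ft_force: [-2.0, 9.9, 1.0]
finger_gap: -0.1
t 23.05 back 10.0 lat 0.6 up 1.0 dz -163.5 zc 44.6 | stop x -114.9 y 84.1 z 25.1 rot [-179.93   -0.22  104.59]
time: 23.25
tool_pos: [601.3, -350.5, 25.1]
tcp_rot: [-179.9, -0.3, 104.6]
ft_force: [-1.8, 12.3, 1.1]
finger_gap: -0.0
t 23.25 back 12.4 lat 1.4 up 1.1 dz -149.5 zc 58.6 | stop x -113.8 y 84.2 z 25.1 rot [-179.92   -0.3   104.62]
```

```bash
python3 -m crank '{"slide":[[-0.001,0,0],[-0.001,0,0],[-0.0012,0.0002,0],[-0.0012,0.0002,0]],"twist":[0,0,0,0]}';python3 ft.py 1
python3 -m crank '{"slide":[[-0.0015,0.0002,0],[-0.0015,0.0002,0],[-0.0015,0.0002,0],[-0.0015,0.0002,0]],"twist":[0,0,0,0]}';python3 ft.py 1
```

```text
time: 23.65
tool_pos: [603.3, -354.6, 25.2]
tcp_rot: [-180.0, -0.3, 104.6]
ft_force: [-0.2, 12.1, 0.2]
finger_gap: -0.1
t 23.65 back 11.8 lat 2.9 up 0.2 dz -151.4 zc 56.7 | stop x -109.4 y 85.1 z 25.2 rot [-179.96   -0.28  104.63]
time: 24.05
tool_pos: [605.8, -360.1, 25.2]
tcp_rot: [-180.0, -0.3, 104.6]
ft_force: [0.9, 12.1, 1.4]
finger_gap: 0.1
t 24.05 back 11.5 lat 3.9 up 1.4 dz -159.1 zc 49.1 | stop x -103.4 y 86.1 z 25.2 rot [-179.98   -0.28  104.63]
```

```bash
python3 -m crank '{"slide":[[-0.0012,0,0],[-0.0012,0,0],[-0.0012,0.0002,0],[-0.0012,0.0002,0]],"twist":[0,0,0,0]}';python3 ft.py 1
python3 -m crank '{"slide":[[0.004,0,0],[0.008,0,0],[0.01,0,0],[0,0,0]],"twist":[0,0,0,0]}'; python3 ft.py 1
python3 - <<'E'
from h import *
s=viewer.snapshot("side"); crop(s,"s9",240,190,380,290,5.7)
s=viewer.snapshot("scene"); crop(s,"c9",230,170,370,275,5.7)
E
```

```text
time: 24.45
tool_pos: [607.4, -364.5, 25.2]
tcp_rot: [-180.0, -0.3, 104.6]
ft_force: [0.2, 11.6, 1.0]
finger_gap: -0.3
t 24.45 back 11.2 lat 3.1 up 1.0 dz -170.2 zc 38.0 | stop x -98.7 y 86.6 z 25.2 rot [-179.98   -0.29  104.63]
time: 24.85
tool_pos: [601.7, -345.5, 26.4]
tcp_rot: [-180.0, -0.0, 104.6]
ft_force: [0.5, -0.4, -0.8]
finger_gap: -0.1
t 24.85 back -0.5 lat 0.4 up -0.8 dz -0.3 zc 209.1 | stop x -118.6 y 85.9 z 26.4 rot [-179.99   -0.    104.6 ]
```

View pics/s9.png

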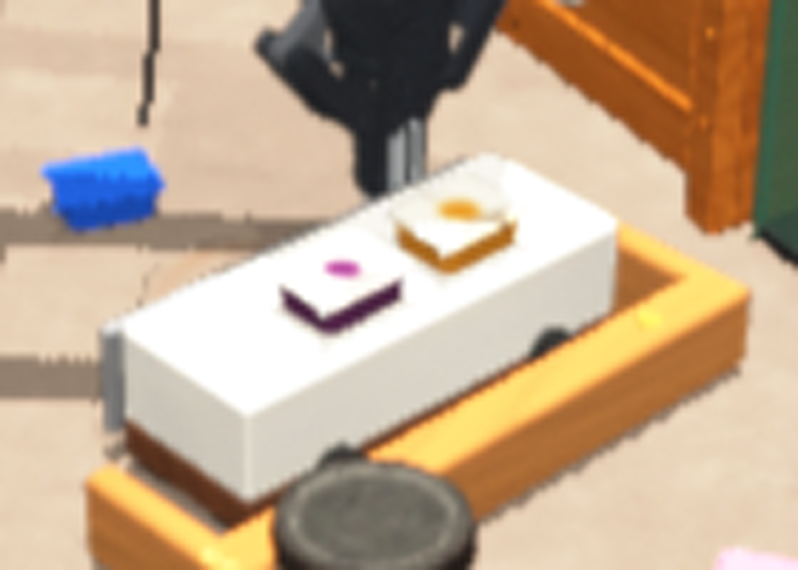

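View pics/c9.png

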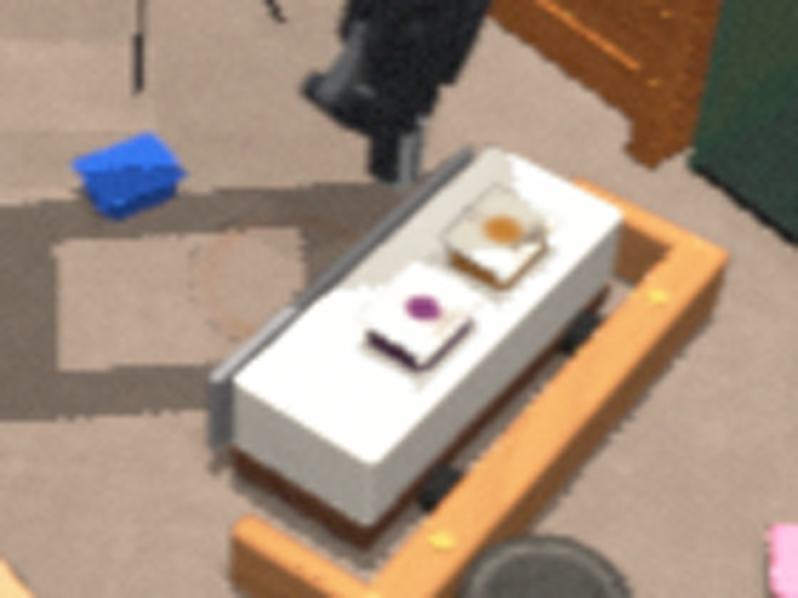

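```bash
python3 blk.py side 240 190 5.7 617,229 248,412 492,155;  python3 blk.py scene 230 170 5.7 622,214 374,463 490,149
```

```text
[-3.  93.2]
[ -8.9 -87.7]
[-73.3  98.6]
len 181.0 relang -1.88
[-4.2 94.4]
[ -8.7 -87.6]
[-72.1  94.3]
len 182.0 relang -1.43
```

```bash
python3 -m crank '{"slide":[[0,-0.02,0.001],[0,-0.04,0.001],[0,-0.04,0],[0,-0.04,0],[-0.003,-0.02,0],[-0.003,0,0],[-0.001,0,0],[0,0,0]],"twist":[0,0,0,0,0,0,0,0]}'; python3 ft.py 1
python3 -m crank '{"slide":[[-0.001,0,0],[-0.001,0,0],[-0.001,0,0]],"twist":[0,0,0]}';python3 ft.py 1
```

```text
time: 25.85
tool_pos: [449.8, -393.9, 24.7]
tcp_rot: [180.0, 0.1, 104.6]
ft_force: [0.4, 0.5, 0.8]
finger_gap: -0.2
t 25.85 back 0.4 lat 0.5 up 0.8 dz -160.8 zc 46.9 | stop x -110.3 y -73.3 z 24.7 rot [1.7995e+02 5.0000e-02 1.0456e+02]
time: 26.15
tool_pos: [450.0, -396.1, 24.2]
tcp_rot: [-180.0, -0.0, 104.6]
ft_force: [-0.3, -0.7, 0.3]
finger_gap: 0.0
t 26.15 back -0.6 lat -0.5 up 0.3 dz -4.6 zc 202.5 | stop x -108.1 y -73.7 z 24.2 rot [-1.8000e+02 -1.0000e-02  1.0461e+02]
```

```bash
python3 -m crank '{"slide":[[-0.001,-0.001,0],[-0.001,0,0]],"twist":[0,0]}';python3 ft.py 1
python3 -m crank '{"slide":[[-0.001,0,-0.0002],[-0.001,0,-0.0002]],"twist":[0,0]}';python3 ft.py 1
python3 -m crank '{"slide":[[-0.001,0,-0.0003],[-0.001,0,-0.0002]],"twist":[0,0]}';python3 ft.py 1
```

```text
time: 26.35
tool_pos: [449.0, -398.6, 24.3]
tcp_rot: [-180.0, -0.0, 104.6]
ft_force: [-0.6, 0.2, -1.0]
finger_gap: 0.0
t 26.35 back 0.4 lat -0.5 up -1.0 dz -18.4 zc 188.9 | stop x -105.9 y -75.3 z 24.3 rot [-179.99   -0.    104.56]
time: 26.55
tool_pos: [449.2, -399.8, 24.3]
tcp_rot: [-180.0, -0.1, 104.6]
ft_force: [-0.4, 3.3, -0.8]
finger_gap: -0.4
t 26.55 back 3.3 lat 0.4 up -0.8 dz -193.0 zc 14.3 | stop x -104.7 y -75.4 z 24.3 rot [-1.7998e+02 -9.0000e-02  1.0455e+02]
time: 26.75
tool_pos: [449.4, -401.0, 24.3]
tcp_rot: [-180.0, -0.2, 104.6]
ft_force: [-0.1, 7.9, -0.4]
finger_gap: -0.2
t 26.75 back 7.7 lat 1.9 up -0.4 dz -162.0 zc 45.3 | stop x -103.6 y -75.5 z 24.3 rot [-179.96   -0.19  104.56]
```

```bash
python3 -m crank '{"slide":[[-0.001,0,-0.0001],[-0.001,0,-0.0001]],"twist":[0,0]}';python3 ft.py 1
python3 -m crank '{"slide":[[-0.001,0,-0.0002],[-0.001,0,-0.0001]],"twist":[0,0]}';python3 ft.py 1
python3 -m crank '{"slide":[[-0.001,0,0],[-0.001,0,-0.0001]],"twist":[0,0]}';python3 ft.py 1
```

```text
time: 26.95
tool_pos: [449.6, -402.0, 24.3]
tcp_rot: [-179.9, -0.3, 104.6]
ft_force: [-2.1, 11.3, 2.8]
finger_gap: 0.1
t 26.95 back 11.4 lat 0.8 up 2.8 dz -160.9 zc 46.4 | stop x -102.5 y -75.5 z 24.3 rot [-179.93   -0.29  104.57]
time: 27.15
tool_pos: [449.7, -403.6, 24.3]
tcp_rot: [-179.9, -0.3, 104.6]
ft_force: [-4.3, 11.3, 3.6]
finger_gap: 0.1
t 27.15 back 12.0 lat -1.3 up 3.6 dz -152.3 zc 55.0 | stop x -100.9 y -75.9 z 24.3 rot [-179.89   -0.34  104.57]
time: 27.35
tool_pos: [449.8, -405.4, 24.3]
tcp_rot: [-179.9, -0.4, 104.6]
ft_force: [-6.1, 11.9, 2.6]
finger_gap: -0.1
t 27.35 back 13.1 lat -2.9 up 2.6 dz -146.6 zc 60.7 | stop x -99.2 y -76.2 z 24.3 rot [-179.86   -0.38  104.57]
```

```bash
python3 -m crank '{"slide":[[-0.001,0,-0.0002],[-0.001,0,0],[-0.001,0,0],[-0.001,0,0]],"twist":[0,0,0,0]}';python3 ft.py 1
python3 -m crank '{"slide":[[0.004,0.0005,0.0005],[0.008,0,0],[0.006,0.02,0],[0,0.04,0],[0,0.04,0],[0,0.04,0],[0,0.018,0],[0,0,0]],"twist":[0,0,0,0,0,0,0,0]}'; python3 ft.py 1
python3 - <<'E'
from h import *
s=viewer.snapshot("side"); crop(s,"s10",240,190,380,290,5.7)
s=viewer.snapshot("scene"); crop(s,"c10",230,170,370,275,5.7)
E
```

```text
time: 27.75
tool_pos: [450.4, -409.1, 24.3]
tcp_rot: [-179.8, -0.4, 104.6]
ft_force: [-7.5, 12.2, 3.8]
finger_gap: -0.3
t 27.75 back 13.7 lat -4.1 up 3.8 dz -155.5 zc 51.8 | stop x -95.4 y -76.6 z 24.3 rot [-179.82   -0.41  104.58]
time: 28.55
tool_pos: [604.4, -353.9, 26.2]
tcp_rot: [179.9, 0.1, 104.7]
ft_force: [-0.2, -0.6, -0.1]
finger_gap: -0.0
t 28.55 back -0.6 lat -0.3 up -0.1 dz -70.2 zc 139.1 | stop x -109.7 y 86.4 z 26.2 rot [1.7987e+02 1.1000e-01 1.0471e+02]
```

View pics/c10.png

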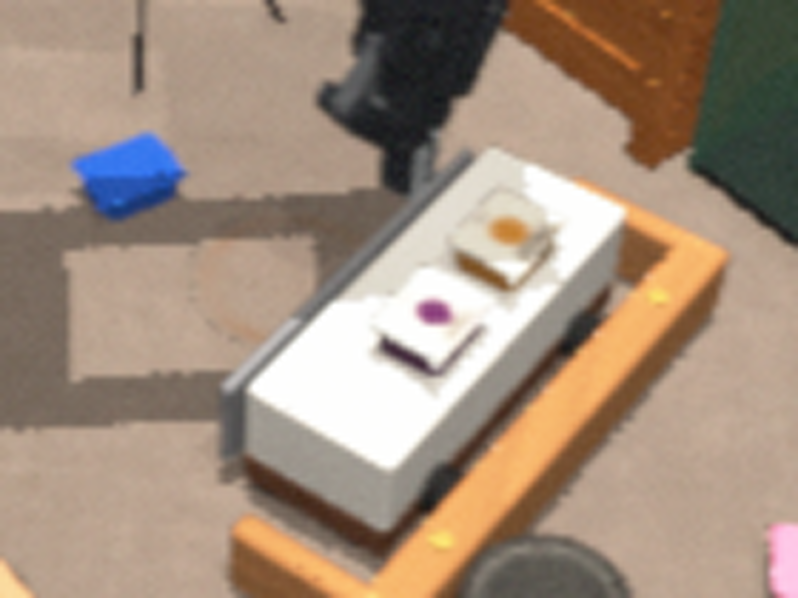

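View pics/s10.png

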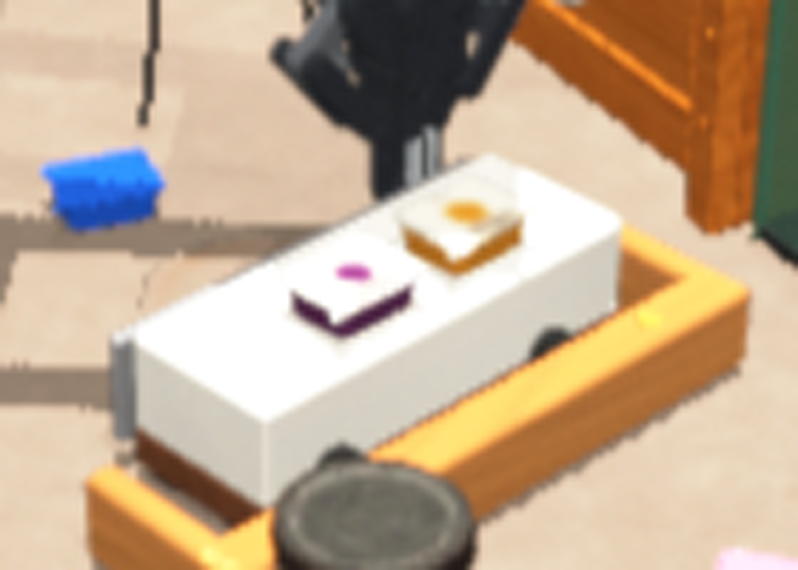

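```bash
python3 -m crank '{"slide":[[-0.003,-0.002,0.001],[-0.002,0,0.0005],[-0.001,0,0],[-0.001,0,0]],"twist":[0,0,0,0]}';python3 ft.py 1
python3 -m crank '{"slide":[[-0.001,0,0],[-0.001,0,0]],"twist":[0,0]}';python3 ft.py 1
```

```text
time: 29.05
tool_pos: [600.7, -362.8, 24.1]
tcp_rot: [-180.0, 0.0, 104.5]
ft_force: [-0.5, 0.4, 0.4]
finger_gap: -0.1
t 29.05 back 0.5 lat -0.4 up 0.4 dz 45.0 zc 252.0 | stop x -102.1 y 80.6 z 24.1 rot [-180.     0.   104.5]
time: 29.25
tool_pos: [601.6, -364.2, 24.0]
tcp_rot: [-180.0, -0.0, 104.5]
ft_force: [-1.6, 1.7, 1.8]
finger_gap: -0.1
t 29.25 back 2.1 lat -1.1 up 1.8 dz -142.8 zc 64.2 | stop x -100.6 y 81.0 z 24.0 rot [-1.7999e+02 -1.0000e-02  1.0455e+02]
```

```bash
python3 -m crank '{"slide":[[-0.001,0,-0.0004],[-0.001,0,-0.0004]],"twist":[0,0]}';python3 ft.py 1
python3 -m crank '{"slide":[[-0.001,0,-0.0003],[-0.001,0,-0.0002]],"twist":[0,0]}';python3 ft.py 1
python3 -m crank '{"slide":[[-0.001,0,-0.0001]],"twist":[0]}';python3 ft.py 1
```

```text
time: 29.45
tool_pos: [601.8, -365.1, 24.2]
tcp_rot: [-180.0, -0.1, 104.6]
ft_force: [-2.0, 5.2, -0.4]
finger_gap: 0.1
t 29.45 back 5.5 lat -0.6 up -0.4 dz -153.8 zc 53.4 | stop x -99.6 y 81.0 z 24.2 rot [-1.7995e+02 -1.1000e-01  1.0457e+02]
time: 29.65
tool_pos: [602.1, -366.2, 24.2]
tcp_rot: [-179.9, -0.2, 104.6]
ft_force: [-2.7, 8.6, 0.1]
finger_gap: 0.3
t 29.65 back 9.0 lat -0.4 up 0.1 dz -159.4 zc 47.8 | stop x -98.5 y 81.0 z 24.2 rot [-179.93   -0.2   104.59]
time: 29.75
tool_pos: [602.2, -366.7, 24.2]
tcp_rot: [-179.9, -0.3, 104.6]
ft_force: [-2.9, 10.9, 0.7]
finger_gap: -0.0
t 29.75 back 11.2 lat -0.0 up 0.7 dz -147.8 zc 59.4 | stop x -98.0 y 81.0 z 24.2 rot [-179.91   -0.25  104.6 ]
```

```bash
for i in 1 2 3; do :; done; python3 -m crank '{"slide":[[-0.001,0,-0.0001]],"twist":[0]}';python3 ft.py 1
python3 -m crank '{"slide":[[-0.001,0,-0.0001]],"twist":[0]}';python3 ft.py 1
python3 -m crank '{"slide":[[-0.0007,0,-0.0001]],"twist":[0]}';python3 ft.py 1
```

```text
time: 29.85
tool_pos: [602.4, -367.1, 24.2]
tcp_rot: [-179.9, -0.3, 104.6]
ft_force: [-3.4, 13.2, 1.3]
finger_gap: 0.2
t 29.85 back 13.6 lat 0.0 up 1.3 dz -147.6 zc 59.6 | stop x -97.5 y 81.1 z 24.2 rot [-179.9    -0.3   104.61]
time: 29.95
tool_pos: [602.8, -367.8, 24.3]
tcp_rot: [-179.9, -0.3, 104.6]
ft_force: [-1.2, 12.1, -0.4]
finger_gap: -0.3
t 29.95 back 12.0 lat 1.9 up -0.4 dz -137.9 zc 69.4 | stop x -96.7 y 81.3 z 24.3 rot [-179.92   -0.31  104.62]
time: 30.05
tool_pos: [603.2, -368.6, 24.4]
tcp_rot: [-179.9, -0.3, 104.6]
ft_force: [-1.4, 11.3, -0.0]
finger_gap: -0.2
t 30.05 back 11.3 lat 1.5 up -0.0 dz -158.4 zc 49.0 | stop x -95.9 y 81.5 z 24.4 rot [-179.94   -0.29  104.62]
```

```bash
python3 -m crank '{"slide":[[-0.0007,0,0],[-0.0007,0,0]],"twist":[0,0]}';python3 ft.py 1
python3 -m crank '{"slide":[[-0.0007,0,0]],"twist":[0]}';python3 ft.py 1
python3 -m crank '{"slide":[[-0.0006,0,0]],"twist":[0]}';python3 ft.py 1
```

```text
time: 30.25
tool_pos: [603.7, -369.7, 24.3]
tcp_rot: [-179.9, -0.3, 104.6]
ft_force: [-0.7, 12.4, 0.2]
finger_gap: -0.3
t 30.25 back 12.2 lat 2.5 up 0.2 dz -154.8 zc 52.5 | stop x -94.7 y 81.7 z 24.3 rot [-179.95   -0.3   104.63]
time: 30.35
tool_pos: [603.8, -370.1, 24.3]
tcp_rot: [-179.9, -0.3, 104.6]
ft_force: [-0.9, 14.3, 1.6]
finger_gap: -0.1
t 30.35 back 14.1 lat 2.8 up 1.6 dz -150.7 zc 56.6 | stop x -94.3 y 81.7 z 24.3 rot [-179.94   -0.33  104.63]
time: 30.45
tool_pos: [604.0, -370.4, 24.3]
tcp_rot: [-179.9, -0.4, 104.6]
ft_force: [-1.2, 15.1, 3.2]
finger_gap: 0.1
t 30.45 back 15.0 lat 2.6 up 3.2 dz -153.5 zc 53.8 | stop x -93.9 y 81.8 z 24.3 rot [-179.94   -0.35  104.64]
```

```bash
python3 -m crank '{"slide":[[-0.0002,0,-0.0002],[0,0,0],[0,0,0]],"twist":[0,0,0]}';python3 ft.py 3
python3 -m crank '{"slide":[[0.002,0,-0.0003],[0.004,0,0],[0.008,0,0],[0.004,-0.02,0.001],[0,-0.04,0.001],[0,-0.04,0],[0,-0.04,0],[0,-0.018,0]],"twist":[0,0,0,0,0,0,0,0]}'
python3 -m crank '{"slide":[[-0.004,0,0],[-0.002,0,0],[0,0,0]],"twist":[0,0,0]}'; python3 ft.py 1
python3 - <<'E'
from h import *
s=viewer.snapshot("side"); crop(s,"s11",240,190,380,290,5.7)
s=viewer.snapshot("scene"); crop(s,"c11",230,170,370,275,5.7)
E
```

```text
time: 30.75
tool_pos: [603.9, -370.4, 24.4]
tcp_rot: [-179.9, -0.4, 104.6]
ft_force: [-1.9, 15.2, 1.6]
finger_gap: -0.1
t 30.85 back 15.0 lat 1.7 up 1.6 dz -151.4 zc 55.9 | stop x -94.0 y 81.7 z 24.3 rot [-179.93   -0.38  104.64]
time: 31.65
tool_pos: [444.1, -397.7, 24.5]
tcp_rot: [-180.0, 0.1, 104.5]
ft_force: [0.6, 0.6, -0.3]
finger_gap: 0.2
time: 31.95
tool_pos: [449.7, -403.1, 24.9]
tcp_rot: [179.9, 0.1, 104.6]
ft_force: [0.1, -1.0, 0.7]
finger_gap: -0.2
t 31.95 back -1.0 lat -0.2 up 0.7 dz 27.2 zc 235.1 | stop x -101.4 y -75.7 z 24.9 rot [1.7994e+02 9.0000e-02 1.0457e+02]
```

View pics/c11.png

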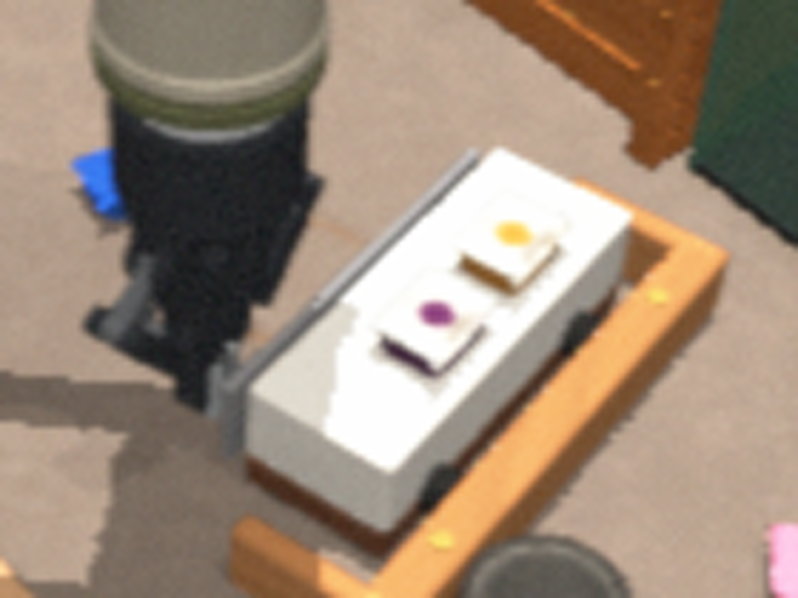

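View pics/s11.png

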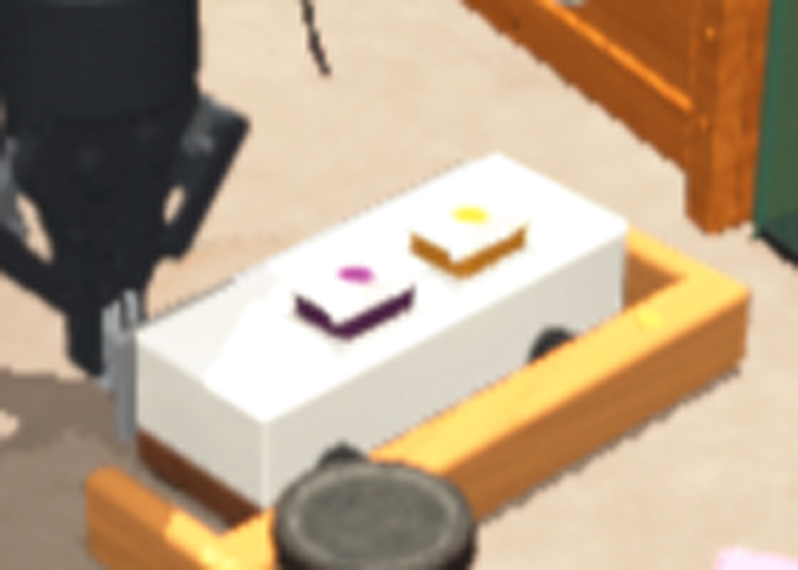

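```bash
python3 -m crank '{"slide":[[-0.001,0,0],[-0.001,0,0]],"twist":[0,0]}';python3 ft.py 1
python3 -m crank '{"slide":[[-0.001,0,0],[-0.001,0,0]],"twist":[0,0]}';python3 ft.py 1
python3 -m crank '{"slide":[[-0.001,0,-0.0003],[-0.001,0,-0.0003]],"twist":[0,0]}';python3 ft.py 1
```

```text
time: 32.25
tool_pos: [449.4, -404.1, 24.0]
tcp_rot: [-180.0, -0.0, 104.6]
ft_force: [0.2, -0.6, 0.7]
finger_gap: -0.1
t 32.25 back -0.6 lat 0.0 up 0.7 dz 50.6 zc 257.7 | stop x -100.5 y -76.3 z 24.0 rot [-1.800e+02 -1.000e-02  1.046e+02]
time: 32.45
tool_pos: [449.6, -406.3, 24.1]
tcp_rot: [-180.0, -0.0, 104.6]
ft_force: [0.9, -0.0, 0.5]
finger_gap: 0.2
t 32.45 back -0.2 lat 0.9 up 0.5 dz 443.9 zc 651.0 | stop x -98.4 y -76.7 z 24.1 rot [-1.8000e+02 -1.0000e-02  1.0457e+02]
time: 32.65
tool_pos: [449.8, -407.4, 24.3]
tcp_rot: [-180.0, -0.1, 104.6]
ft_force: [1.1, 4.8, -1.4]
finger_gap: 0.3
t 32.65 back 4.4 lat 2.2 up -1.4 dz -155.0 zc 52.3 | stop x -97.2 y -76.8 z 24.3 rot [-1.7999e+02 -1.1000e-01  1.0456e+02]
```

```bash
python3 -m crank '{"slide":[[-0.001,0,-0.0001],[-0.001,0,-0.0002]],"twist":[0,0]}';python3 ft.py 1
python3 -m crank '{"slide":[[-0.001,0,-0.0002]],"twist":[0]}';python3 ft.py 1
python3 -m crank '{"slide":[[-0.0007,0,-0.0002]],"twist":[0]}';python3 ft.py 1
```

```text
time: 32.85
tool_pos: [450.0, -408.5, 24.2]
tcp_rot: [-180.0, -0.2, 104.6]
ft_force: [-0.6, 8.7, 0.1]
finger_gap: -0.1
t 32.85 back 8.6 lat 1.6 up 0.1 dz -159.1 zc 48.1 | stop x -96.1 y -76.8 z 24.2 rot [-179.97   -0.2   104.57]
time: 32.95
tool_pos: [450.1, -409.0, 24.2]
tcp_rot: [-180.0, -0.3, 104.6]
ft_force: [-0.1, 10.4, 0.6]
finger_gap: 0.3
t 32.95 back 10.1 lat 2.5 up 0.6 dz -158.4 zc 48.8 | stop x -95.6 y -76.9 z 24.2 rot [-179.95   -0.26  104.57]
time: 33.05
tool_pos: [450.1, -409.3, 24.3]
tcp_rot: [-179.9, -0.3, 104.6]
ft_force: [-0.4, 11.5, 0.7]
finger_gap: 0.2
t 33.05 back 11.2 lat 2.5 up 0.7 dz -149.0 zc 58.2 | stop x -95.3 y -76.9 z 24.3 rot [-179.94   -0.3   104.57]
```

```bash
python3 -m crank '{"slide":[[-0.0007,0,-0.0002]],"twist":[0]}';python3 ft.py 1
python3 -m crank '{"slide":[[-0.0007,0,-0.0002]],"twist":[0]}';python3 ft.py 1
python3 -m crank '{"slide":[[-0.0005,0,-0.0002]],"twist":[0]}';python3 ft.py 1
```

```text
time: 33.15
tool_pos: [450.1, -409.8, 24.3]
tcp_rot: [-179.9, -0.3, 104.6]
ft_force: [-2.0, 11.2, 0.1]
finger_gap: -0.2
t 33.15 back 11.3 lat 0.9 up 0.1 dz -150.6 zc 56.7 | stop x -94.9 y -77.1 z 24.3 rot [-179.92   -0.32  104.58]
time: 33.25
tool_pos: [450.1, -410.1, 24.3]
tcp_rot: [-179.9, -0.4, 104.6]
ft_force: [-2.0, 12.6, 0.7]
finger_gap: -0.2
t 33.25 back 12.7 lat 1.3 up 0.7 dz -151.9 zc 55.4 | stop x -94.5 y -77.1 z 24.3 rot [-179.91   -0.37  104.58]
time: 33.35
tool_pos: [450.2, -410.3, 24.3]
tcp_rot: [-179.9, -0.4, 104.6]
ft_force: [-1.7, 13.5, -0.3]
finger_gap: -0.1
t 33.35 back 13.5 lat 1.7 up -0.3 dz -147.6 zc 59.7 | stop x -94.3 y -77.1 z 24.3 rot [-179.9    -0.4   104.58]
```

```bash
python3 -m crank '{"slide":[[-0.0006,0,-0.0001]],"twist":[0]}';python3 ft.py 1
python3 -m crank '{"slide":[[-0.0005,0,-0.0001],[0,0,0]],"twist":[0,0]}';python3 ft.py 2
```

```text
time: 33.45
tool_pos: [450.2, -410.6, 24.3]
tcp_rot: [-179.9, -0.4, 104.6]
ft_force: [-2.4, 15.6, 1.2]
finger_gap: -0.0
t 33.45 back 15.7 lat 1.6 up 1.2 dz -137.4 zc 69.9 | stop x -94.0 y -77.2 z 24.3 rot [-179.9    -0.43  104.59]
time: 33.65
tool_pos: [450.3, -410.8, 24.3]
tcp_rot: [-179.9, -0.5, 104.6]
ft_force: [-2.3, 14.8, 1.8]
finger_gap: -0.1
t 33.70 back 14.8 lat 1.2 up 1.5 dz -152.5 zc 54.8 | stop x -93.9 y -77.1 z 24.3 rot [-179.89   -0.47  104.59]
```

```bash
python3 -m crank '{"slide":[[0.002,0,-0.0002],[0.003,0,0],[0.008,0,0],[0.02,0,0],[0,0,-0.04],[0,0,-0.045],[0,0.03,-0.045],[0,0.035,-0.045]],"twist":[0,0,0,0,0,0,0,0]}'
python3 -m crank '{"slide":[[0.02,0.005,-0.04],[0.0,0,-0.04],[0,0,0],[0,0,0]],"twist":[0,0,0,0]}'; python3 ft.py 1
python3 - <<'E'
from h import *
s=viewer.snapshot("side"); crop(s,"s12",240,190,380,290,5.7)
s=viewer.snapshot("scene"); crop(s,"c12",230,170,370,275,5.7)
s,st=wsnap(); crop(s,"w12",0,0,560,420,1.4)
E
```

```text
time: 34.5
tool_pos: [500.0, -368.9, 195.7]
tcp_rot: [179.9, 0.2, 104.4]
ft_force: [0.7, -0.7, -0.6]
finger_gap: -0.1
time: 34.9
tool_pos: [500.4, -348.3, 274.9]
tcp_rot: [179.9, 0.2, 104.5]
ft_force: [-0.5, 0.1, -0.9]
finger_gap: 0.2
t 34.90 back 0.2 lat -0.5 up -0.9 dz -2.1 zc 455.8 | stop x -141.6 y -12.7 z 274.9 rot [179.86   0.23 104.55]
```

View pics/c12.png

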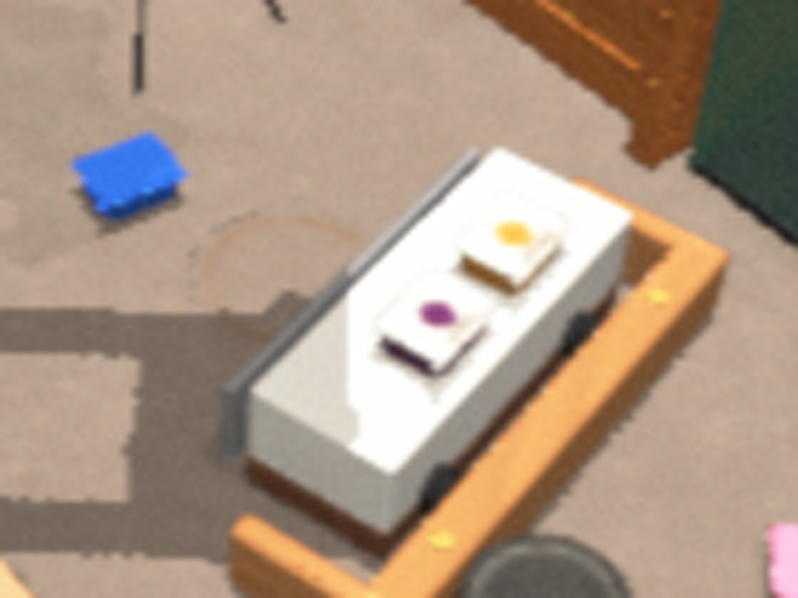

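View pics/w12.png

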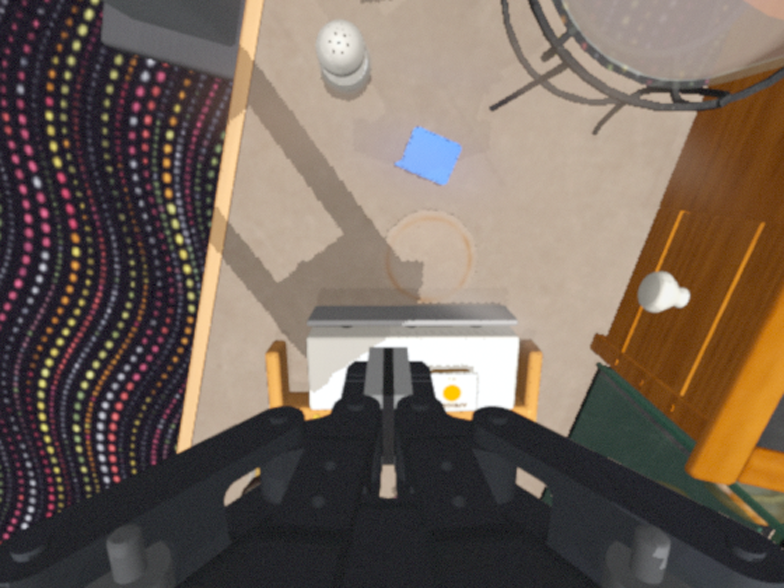

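View pics/s12.png

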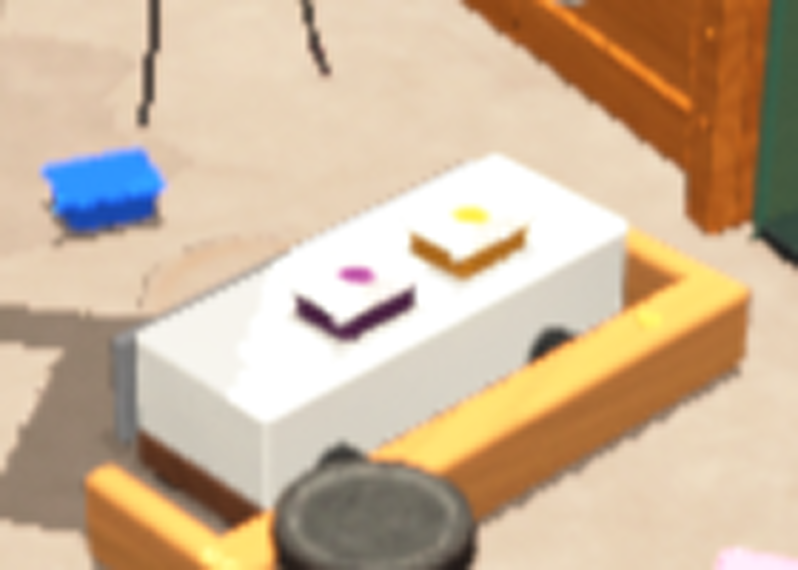

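The block looks flush and parallel, both tubs are riding, and the other items have not moved. There is time left, so I'll press left and then right once more to confirm the contact.

```bash
python3 -m crank '{"slide":[[0,0.047,0],[0,0.047,0],[0,0,0.045],[0,0,0.045],[0,0,0.045],[0,0,0.045],[0,0,0.045],[0,0,0.02]],"twist":[0,0,0,0,0,0,0,0]}'; python3 -m crank '{"slide":[[-0.025,0,0.005],[-0.005,0,0],[0,0,0],[0,0,0]],"twist":[0,0,0,0]}'; python3 ft.py 1
```

```text
time: 35.85
tool_pos: [586.1, -321.3, 19.6]
tcp_rot: [-179.6, -0.5, 104.5]
ft_force: [-0.4, 0.6, -0.7]
finger_gap: 0.2
time: 36.25
tool_pos: [598.2, -352.8, 22.8]
tcp_rot: [180.0, -0.0, 104.5]
ft_force: [0.1, -0.7, 0.4]
finger_gap: -0.1
t 36.25 back -0.7 lat -0.1 up 0.4 dz -0.6 zc 205.2 | stop x -112.4 y 80.7 z 22.8 rot [179.98  -0.   104.52]
```

Contact is expected near -97.7.

```bash
python3 -m crank '{"slide":[[-0.006,0,-0.001],[-0.004,0,0],[-0.002,0,0],[-0.001,0,0],[0,0,0]],"twist":[0,0,0,0,0]}'; python3 ft.py 1
python3 -m crank '{"slide":[[-0.001,0,-0.0002],[-0.001,0,-0.0002],[-0.001,0,-0.0002]],"twist":[0,0,0]}'; python3 ft.py 1
```

```text
time: 36.75
tool_pos: [601.5, -365.6, 23.6]
tcp_rot: [180.0, 0.0, 104.5]
ft_force: [-0.3, -0.1, -0.5]
finger_gap: -0.3
t 36.75 back 0.0 lat -0.3 up -0.5 dz -586.3 zc -379.7 | stop x -99.2 y 80.6 z 23.6 rot [1.8000e+02 1.0000e-02 1.0455e+02]
time: 37.05
tool_pos: [602.1, -367.7, 23.8]
tcp_rot: [-180.0, -0.1, 104.6]
ft_force: [-0.3, 3.8, -0.0]
finger_gap: -0.3
t 37.05 back 3.8 lat 0.7 up -0.0 dz -155.7 zc 51.1 | stop x -97.0 y 80.6 z 23.8 rot [-1.7998e+02 -8.0000e-02  1.0457e+02]
```

```bash
python3 -m crank '{"slide":[[-0.001,0,-0.0002],[-0.001,0,-0.0002]],"twist":[0,0]}'; python3 ft.py 1
```

```text
time: 37.25
tool_pos: [602.3, -368.8, 23.8]
tcp_rot: [-180.0, -0.2, 104.6]
ft_force: [-1.2, 7.5, 0.3]
finger_gap: 0.1
t 37.25 back 7.6 lat 0.8 up 0.3 dz -170.6 zc 36.3 | stop x -95.8 y 80.6 z 23.8 rot [-1.7995e+02 -1.7000e-01  1.0458e+02]
```

```bash
python3 -m crank '{"slide":[[-0.001,0,-0.0003],[-0.001,0,-0.0002]],"twist":[0,0]}'; python3 ft.py 1;  python3 -m crank '{"slide":[[-0.0007,0,-0.0002]],"twist":[0]}'; python3 ft.py 1; python3 -m crank '{"slide":[[-0.0005,0,-0.0002],[0,0,0]],"twist":[0,0]}'; python3 ft.py 3
```

```text
time: 37.45
tool_pos: [602.6, -369.7, 23.9]
tcp_rot: [-179.9, -0.3, 104.6]
ft_force: [-2.6, 11.6, 0.8]
finger_gap: 0.2
t 37.45 back 11.8 lat 0.4 up 0.8 dz -147.0 zc 59.9 | stop x -94.9 y 80.6 z 23.9 rot [-179.92   -0.27  104.6 ]
time: 37.55
tool_pos: [602.7, -370.0, 23.9]
tcp_rot: [-179.9, -0.3, 104.6]
ft_force: [-2.2, 12.7, 0.3]
finger_gap: 0.1
t 37.55 back 12.9 lat 1.1 up 0.3 dz -147.7 zc 59.2 | stop x -94.7 y 80.6 z 23.9 rot [-179.91   -0.31  104.61]
time: 37.75
tool_pos: [602.7, -370.0, 23.9]
tcp_rot: [-179.9, -0.4, 104.6]
ft_force: [-2.5, 12.9, 1.7]
finger_gap: -0.1
t 37.85 back 13.2 lat 1.0 up 0.8 dz -148.3 zc 58.6 | stop x -94.6 y 80.6 z 23.9 rot [-179.9    -0.34  104.62]
```

```bash
python3 -m crank '{"slide":[[-0.0007,0,-0.0001]],"twist":[0]}'; python3 ft.py 1;  python3 -m crank '{"slide":[[-0.0006,0,-0.0001],[0,0,0],[0,0,0]],"twist":[0,0,0]}'; python3 ft.py 3
```

```text
time: 37.95
tool_pos: [602.8, -370.5, 23.9]
tcp_rot: [-179.9, -0.4, 104.6]
ft_force: [-2.0, 14.5, 0.6]
finger_gap: -0.0
t 37.95 back 14.5 lat 1.7 up 0.6 dz -155.1 zc 51.8 | stop x -94.2 y 80.6 z 23.9 rot [-179.89   -0.38  104.62]
time: 38.25
tool_pos: [602.8, -370.7, 23.9]
tcp_rot: [-179.9, -0.4, 104.6]
ft_force: [-2.5, 14.8, 0.7]
finger_gap: -0.2
t 38.35 back 15.3 lat 0.7 up 0.9 dz -150.8 zc 56.1 | stop x -93.9 y 80.6 z 23.9 rot [-179.88   -0.41  104.63]
```

```bash
python3 -m crank '{"slide":[[0.002,0,-0.0003],[0.004,0,0],[0.008,0,0],[0.004,-0.02,0.001],[0,-0.04,0.001],[0,-0.04,0],[0,-0.04,0],[0,-0.018,0]],"twist":[0,0,0,0,0,0,0,0]}'
python3 -m crank '{"slide":[[-0.005,0,0],[-0.003,0,0],[-0.001,0,0],[0,0,0]],"twist":[0,0,0,0]}'; python3 ft.py 1
python3 -m crank '{"slide":[[-0.001,0,0],[-0.001,0,0]],"twist":[0,0]}'; python3 ft.py 1
```

```text
time: 39.15
tool_pos: [443.6, -398.1, 24.3]
tcp_rot: [-180.0, 0.1, 104.5]
ft_force: [0.0, -0.4, -0.4]
finger_gap: -0.1
time: 39.55
tool_pos: [449.8, -405.8, 24.2]
tcp_rot: [180.0, 0.0, 104.6]
ft_force: [-0.3, -0.2, 0.2]
finger_gap: -0.2
t 39.55 back -0.1 lat -0.3 up 0.2 dz 212.4 zc 419.6 | stop x -98.8 y -76.3 z 24.2 rot [1.7997e+02 4.0000e-02 1.0460e+02]
time: 39.75
tool_pos: [449.7, -407.2, 23.8]
tcp_rot: [-180.0, -0.0, 104.6]
ft_force: [0.3, 2.2, 0.4]
finger_gap: 0.1
t 39.75 back 2.1 lat 0.8 up 0.4 dz -129.3 zc 77.5 | stop x -97.5 y -76.8 z 23.8 rot [-1.8000e+02 -2.0000e-02  1.0461e+02]
```

```bash
python3 -m crank '{"slide":[[-0.001,0,-0.0003],[-0.001,0,-0.0003],[-0.001,0,-0.0002]],"twist":[0,0,0]}'; python3 ft.py 1;  python3 -m crank '{"slide":[[-0.001,0,-0.0002],[-0.0007,0,-0.0002]],"twist":[0,0]}'; python3 ft.py 1;python3 -m crank '{"slide":[[-0.0007,0,-0.0002]],"twist":[0]}'; python3 ft.py 2
```

```text
time: 40.05
tool_pos: [449.9, -408.8, 23.9]
tcp_rot: [-180.0, -0.2, 104.6]
ft_force: [2.9, 7.5, -0.3]
finger_gap: -0.0
t 40.05 back 6.5 lat 4.7 up -0.3 dz -162.6 zc 44.2 | stop x -95.9 y -77.0 z 23.9 rot [-180.     -0.19  104.58]
time: 40.25
tool_pos: [450.1, -409.6, 23.9]
tcp_rot: [-180.0, -0.3, 104.6]
ft_force: [1.4, 11.5, 0.5]
finger_gap: 0.3
t 40.25 back 10.8 lat 4.3 up 0.5 dz -146.3 zc 60.7 | stop x -95.1 y -77.0 z 23.9 rot [-179.98   -0.28  104.59]
time: 40.35
tool_pos: [450.1, -409.9, 23.9]
tcp_rot: [-180.0, -0.3, 104.6]
ft_force: [0.5, 12.0, -1.0]
finger_gap: 0.2
t 40.40 back 11.4 lat 3.5 up -0.5 dz -147.1 zc 59.8 | stop x -94.8 y -77.0 z 23.9 rot [-179.97   -0.33  104.59]
```

```bash
python3 -m crank '{"slide":[[-0.0008,0,-0.0001],[0,0,0]],"twist":[0,0]}'; python3 ft.py 1;  python3 -m crank '{"slide":[[-0.0007,0,-0.0001],[0,0,0]],"twist":[0,0]}'; python3 ft.py 2
```

```text
time: 40.6
tool_pos: [450.2, -410.2, 23.9]
tcp_rot: [-180.0, -0.4, 104.6]
ft_force: [0.5, 13.3, 2.0]
finger_gap: -0.2
t 40.60 back 12.7 lat 3.9 up 2.0 dz -149.2 zc 57.7 | stop x -94.5 y -77.1 z 23.9 rot [-179.95   -0.38  104.6 ]
time: 40.8
tool_pos: [450.3, -410.5, 23.9]
tcp_rot: [-179.9, -0.4, 104.6]
ft_force: [-0.4, 14.1, 2.2]
finger_gap: 0.3
t 40.85 back 13.6 lat 3.6 up 2.1 dz -154.3 zc 52.5 | stop x -94.1 y -77.1 z 23.9 rot [-179.94   -0.41  104.6 ]
```

```bash
python3 -m crank '{"slide":[[-0.0007,0,-0.0002],[0,0,0],[0,0,0]],"twist":[0,0,0]}'; python3 ft.py 3;  python3 -m crank '{"slide":[[0.002,-0.0003,-0.0002],[0.003,0,0],[0.008,0,0],[0.02,0,0],[0,0,-0.04],[0,0,-0.045],[0,0,-0.045],[0,0,0]],"twist":[0,0,0,0,0,0,0,0]}'
python3 - <<'E'
from h import *
s=viewer.snapshot("side"); crop(s,"s13",170,150,380,300,3.8)
s=viewer.snapshot("scene"); crop(s,"c13",230,170,370,275,5.7)
E
```

```text
time: 41.15
tool_pos: [450.3, -410.8, 23.9]
tcp_rot: [-179.9, -0.5, 104.6]
ft_force: [-0.5, 15.2, 3.0]
finger_gap: -0.0
t 41.25 back 15.1 lat 3.8 up 2.2 dz -148.8 zc 58.2 | stop x -93.8 y -77.1 z 23.9 rot [-179.93   -0.45  104.61]
time: 42.05
tool_pos: [445.8, -386.8, 165.1]
tcp_rot: [179.6, 0.7, 104.5]
ft_force: [0.2, -0.2, -0.0]
finger_gap: -0.1
```

View pics/c13.png

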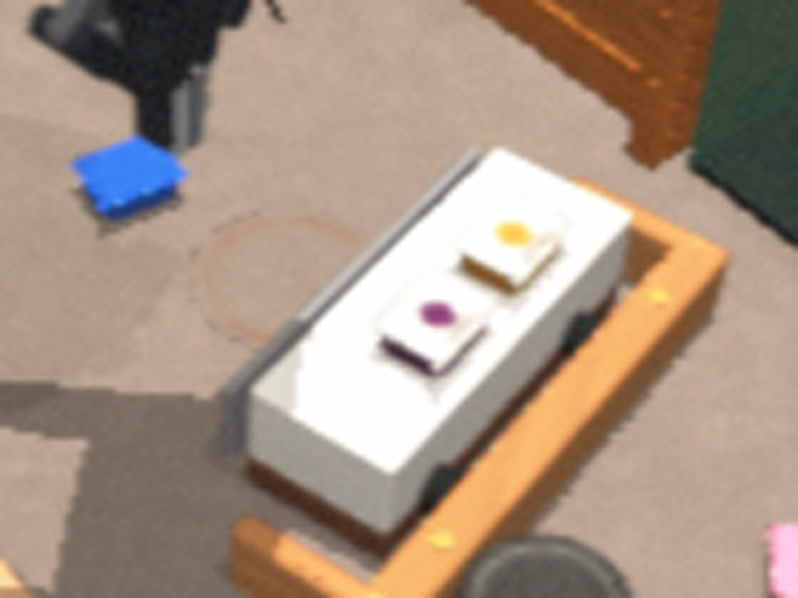

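View pics/s13.png

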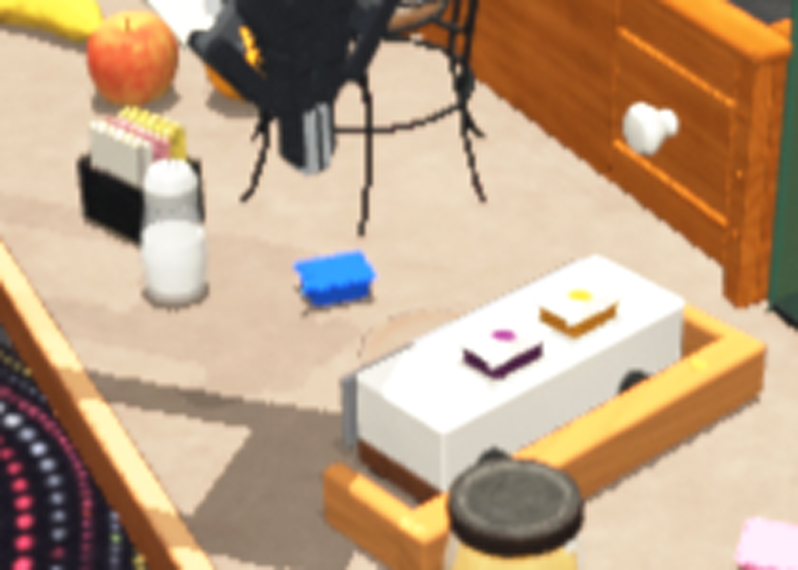

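The block is up to both bumpers, both tubs are on top, and the shaker, caddy and honey jar have not moved. The arm is clear, so I'm handing in.

```bash
python3 -c "
from bench import hand_in
print(hand_in())"
```

```text
the job is handed in; nothing more can be done
None
```

The block is resting against both bumpers and the job is handed in at about 42 s, but one push briefly broke the 18 N limit.

- **What I did:** I walked the block forward with six alternating pushes (right, left, right, left, right, left), mostly at 10–14 N. The last left push ended pressed home on the left bumper. I then pressed the right bumper home, and repeated left then right to confirm, each at about 15 N.
- **Flush at both:** In the repeat round the force rose to about 15 N on each side without the slip seen at 11–13 N while walking. The finger stopped at the same depth on both sides within about 0.2 mm. The last pictures show the block parallel to the stop, and the arm is clear of everything. The cameras cannot show gaps under 1 mm, so the flush claim rests mainly on the force readings.
- **Other items:** Both jam tubs are still on top. The shaker, caddy and honey jar look unmoved.
- **Limit broken:** On the first push the wrist reading peaked at 19.2 N for about 0.1 s, because the finger was also pressing down on the bar. I backed off and kept later readings under 16 N.
- **Push height:** By wrist torque the push often acted at about 40–50 mm, or a little higher, instead of below 40 mm. The pictures and forces show no sign of tipping.

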